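Load the measuring fixture with its parts

ROBOT

A 6-joint arm with a two-finger parallel gripper is mounted at the origin on a cart in front of the work surface, level with it; the furniture and walls round the work are solid. World frame = base frame: x ahead of the robot, y to its left, z up, the work surface at z = 0. Lengths are in mm, angles in rad, forces in N, time in s.
With the tool pointing down it reaches from about 300 to 775 mm from the base axis. Payload 14.6 kg.
Tool frame: the origin (TCP) lies on the centre line of the jaws, within the pads' length; the fingertips stand tips_ahead ahead of it and the grasp point (between the pads) lies 3 mm ahead of it (tips_ahead is the distance from the TCP to the fingertips, in mm); y points along the fingers, z is the direction in which the jaws open and shut, and the axes are right-handed (so a half turn about y gives the same grasp; the last joint's range is limited). The gripper opens to 85 mm and grips with 20 to 120 N. Pads are 22 mm wide; open, the fingers measure 114 mm over their backs; the gripper's body (76 mm by 85 mm) begins 54 mm behind the grasp point. The pads swing forward as they close: fully open they stand 13 mm farther back than shut.
Start: joints at [-1.298, 0.3, 1.521, -0, 1.321, -0.067], TCP at [183.307, -518.544, 214.181] pointing down, gripper open.
Joint ranges: [-3.03, 3.03], [-0.79, 2.21], [0.23, 2.52], [-1.04, 4.18], [0, 3.07], [-2.55, 2.55]. Speed limits (rad/s): [2.22, 2.22, 2.57, 3.14, 3.14, 3.14].

INTERFACE

Orientations are given as a 3x3 rotation matrix whose columns are the frame's x, y, z axes.
In Python, from station import * gives the robot as it stands.
- The arm moves only by the tool move_arm, never from a script. Its argument "rows" is a list of rows, each an object of numbers: "x", "y", "z": the shift along the tool's x, y, z in mm; "rx", "ry", "rz": the turn, a rotation vector about the tool's x, y, z in degrees; "hand": the closure, from 0 (fully open) to 1 (shut). In form: [{"x": .., "y": .., "z": .., "rx": .., "ry": .., "rz": .., "hand": ..}, ...]. A call has 1 to 20 rows; each row shifts and turns the pose as measured when the row begins, along the tool's axes as they then stand; what a row does not reach is not made up. A row lasts 1/10 s, in which the tool goes at most 50 mm and 8.59 degrees, less where a joint would pass 70% of its speed; a pose out of reach is approached as far as the arm can. A call is refused whole if a number of a shift passes 50 or a number of a turn 8.59, either way. A call with a gripper value outside its range is refused whole. The fingers move at their own pace and stop on an object; "squeeze" is the grip in N (left out, the last holds). Time passes only in rows, so rows that do not move let the fingers close. It gives the time, the measured TCP pose, the force and the opening at its end, in the units of the state.
- get_state(): the state, without advancing time (a new reading comes with each control period).
- grab_frame(name): name is "side" or "top"; returns a dict with "pixels" (384x512x3 uint8, blue, green, red), "range_z" (384x512 float32, mm along the optical axis (not along the pixel's ray), 0 where there is no reading), "fx", "fy", "cx", "cy" (pixels), "position" and "rotation" of the camera in the world. Camera axes: x right, y down, z forward; pixel columns grow to the right and rows downward; lengths in mm; the calibration is good to about 2 mm. A picture is of the moment at which its call begins.
- finish_job(): hands the job in, once; it reports no verdict.
The state is a dict: "t": time; "q": joint angles; "joint_vel": joint speeds; "tau": joint torques, N m; "position": TCP position; "orientation": TCP orientation; "contact_force": force on the tool from outside, world axes, zero at the start; "ft_torque": the same for the moment, N m; "grip_width": finger opening in mm.
Only numpy, scipy, OpenCV 4.12 (cv2) and the standard library are available. Lean on these libraries where they do the work, as an engineer would, in place of code of your own. Each camera call takes 0.05 s, during which the arm holds its last target.

TASK

Load the fixture plate for the next measuring run: take the flange, the ring gauge, the flanged bush and the stepped shaft from the mat and set each in the nest made for it, the round parts upright and fully down in the cup of their own size, the shaft lying centred and fully down in the two vees of its cradle. The small gear and the black collar are not part of this run; leave them where they lie.

Things in the scene. Friction and masses are not known exactly. Their poses are not given: they have to be found in the camera images.
- part_flange: Turned steel flange: disc 56 mm across with a narrower hub on top, 20 mm high over all, about 0.11 kg; grips as a plain cylinder of 56 mm over its whole height. Starts upright on a 5 mm thick mat. Origin: centre of its underside; z up along its axis. Beware the measuring machine's screen over the desk at the left: nearest corner 0.52 m ahead, 0.17 m left, 0.45 m up.
- part_ring_gauge: Ring gauge: plain thick steel ring, 43 mm across, 14 mm high, about 0.12 kg. Starts upright on a 5 mm thick mat. Origin: centre of its underside; z up along its axis. 
- part_bush_a: Brass-coloured flanged bush: 25 mm across the collar at its foot, 17 mm high, about 0.03 kg; grips as a plain cylinder of 25 mm over its whole height. Starts upright on a 5 mm thick mat. Origin: centre of its underside; z up along its axis. 
- shaft_mid (a point): Middle of the stepped steel shaft, on its axis: 75 mm long, 18 mm diameter at its thick middle, about 0.09 kg; it grips and rests as a plain 18 mm cylinder. It lies on the mat; y runs along the shaft, and this point is 9 mm above what it lies on (the mat is 5 mm thick). x and z turn with the shaft if it rolls.
- flange_nest: Nest for the flange: low white round plastic cup, 88 mm outside diameter, 16 mm high, with a conical pocket open at the top: mouth 73 mm across, narrowing to a flat floor 61 mm across with a black pad, 8 mm down, i.e. 8 mm above the origin. Fixed. Origin: centre of its underside, z up, on the 12 mm thick aluminium plate.
- ring_nest: Nest for the ring gauge: low white round plastic cup, 74.8 mm outside diameter, 15 mm high, with a conical pocket open at the top: mouth 59.4 mm across, narrowing to a flat floor 48.4 mm across with a black pad, 7 mm down, i.e. 8 mm above the origin. Fixed. Origin: centre of its underside, z up, on the 12 mm thick aluminium plate.
- bush_nest: Nest for the bush: low white round plastic cup, 57 mm outside diameter, 16 mm high, with a conical pocket open at the top: mouth 42 mm across, narrowing to a flat floor 30 mm across with a black pad, 8 mm down, i.e. 8 mm above the origin. Fixed. Origin: centre of its underside, z up, on the 12 mm thick aluminium plate.
- shaft_cradle: Shaft cradle: white base 50 x 94 x 4 mm with two upright 90 degree vee rests, 26 mm either side of the middle along y, each 12 mm thick, 42 mm wide, 18.5 mm high, 40 mm free between them for fingers. Vees open upward, 25 mm wide; a seated shaft lies along y, axis 18.7 mm above the origin. Fixed. Origin: centre of its underside, on the 12 mm thick plate.
- part_gear_a: Small steel spur gear, 33 mm across, 9 mm high with a hub to 12 mm. Stays where it lies. Flat on the 5 mm thick mat. Origin: centre of its underside; z up.
- part_collar: Black ring, 31 mm across, 9 mm high. Stays where it lies. Flat on the 5 mm thick mat. Origin: centre of its underside; z up.

How it is judged (in metres and radians):
At the end, for the whole second after the job is handed in: Round parts upright (0.1 rad), each under 2.5 mm above the floor of its own nest and within 6 mm of its centre; shaft in its vees (under 2.8 mm too high, 4 mm sideways, 12 mm lengthwise, 0.1 rad); all at rest; gear and collar under 30 mm from their start (horizontal distance between part_flange and flange_nest below 0.006 m and z of part_flange in the frame of flange_nest between 0.004 and 0.0105 m and angle between each of part_flange, part_ring_gauge, part_bush_a's own z axis and vertical below 0.1 rad and linear speed of each of part_flange, part_ring_gauge, part_bush_a below 0.02 m/s and horizontal distance between part_ring_gauge and ring_nest below 0.006 m and z of part_ring_gauge in the frame of ring_nest between 0.004 and 0.0105 m and horizontal distance between part_bush_a and bush_nest below 0.006 m and z of part_bush_a in the frame of bush_nest between 0.004 and 0.0105 m and x of shaft_mid in the frame of shaft_cradle between -0.004 and 0.004 m and y of shaft_mid in the frame of shaft_cradle between -0.012 and 0.012 m and z of shaft_mid in the frame of shaft_cradle between 0.015 and 0.0215 m and angle between the y axis of shaft_mid and the y axis of shaft_cradle, either way round below 0.1 rad and distance of each of part_gear_a, part_collar from where it was at the start of the episode below 0.03 m); the robot touches nothing.
It fails at once if the small gear or the black collar is moved 30 mm or more (distance of any of part_gear_a, part_collar from where it was at the start of the episode above 0.03 m).
It also fails if it takes over 86 s, if anything falls off the work surface, if the arm or the gripper's body presses on something with over 40 N, if the wrist force passes 120 N, or if a joint passes its speed limit or range.

## Working session

There is one attempt and no reset: what is moved stays moved. The work goes in short steps, Python scripts to look and compute and a tool call to move; the robot and the scene stay as the last step left them, time stands still between calls to the robot, and variables do not carry over. Pictures are saved under pics/ and viewed, and the job is handed in when it is done.

Besides the shell and the picture viewer there is one more tool, called after "Emit:" in YAML: its name, and indented under it one key for each argument. move_arm: Moves the arm, as the interface text tells. Its arguments: {"type":"object","properties":{"rows":{"type":"array"},"squeeze":{"type":"number"}},"required":["rows"]}

```bash
ls; mkdir -p pics; python3 - <<'E'
from station import *
import cv2,numpy as np
np.set_printoptions(precision=4,suppress=True)
s=get_state();print(s)
for n in("side","top"):
    f=grab_frame(n);cv2.imwrite(f"pics/{n}0.png",f["pixels"]);np.savez(f"{n}0.npz",**f)
    print(n,f["fx"],f["fy"],f["cx"],f["cy"],f["position"],f["rotation"])
E
```

```text
pics
{'t': 0.0, 'q': array([-1.2976,  0.3005,  1.5216,  0.    ,  1.3207, -0.0666]), 'joint_vel': array([ 0.0004,  0.0005, -0.0012, -0.0015, -0.0015,  0.0002]), 'tau': array([  0.0003, -54.3505, -36.1796,  -0.0001,   0.0041,  -0.    ]), 'position': array([ 183.265 , -518.2797,  213.5994]), 'orientation': array([[-0.9428, -0.0003,  0.3334],
       [-0.3334,  0.0012, -0.9428],
       [-0.0001, -1.    , -0.0012]]), 'contact_force': array([ 0.4876, -0.865 , -0.1715]), 'ft_torque': array([-0.0039,  0.0806, -0.004 ]), 'grip_width': 85.41752253678274}
side 357.01648645623277 357.01648645623277 257.3253098857121 192.8984524797427 [341.4247 546.0694 560.9001] [[-0.9633 -0.1811  0.1982]
 [-0.2675  0.5854 -0.7653]
 [ 0.0225 -0.7903 -0.6123]]
top 478.5441229038929 478.5441229038929 262.66586918273936 188.49615907823554 [462.7889 -91.4841 918.7111] [[-0.0281 -0.9981  0.0555]
 [-0.9988  0.0258 -0.0415]
 [ 0.04   -0.0566 -0.9976]]
```

View pics/top0.png

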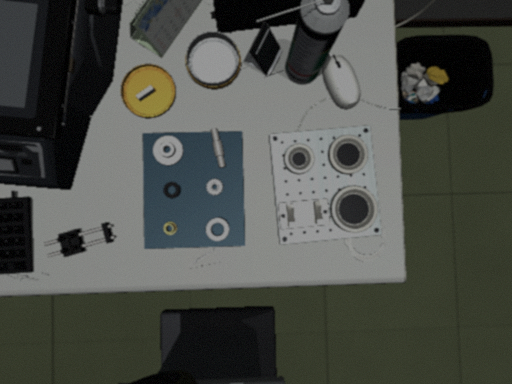

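View pics/side0.png

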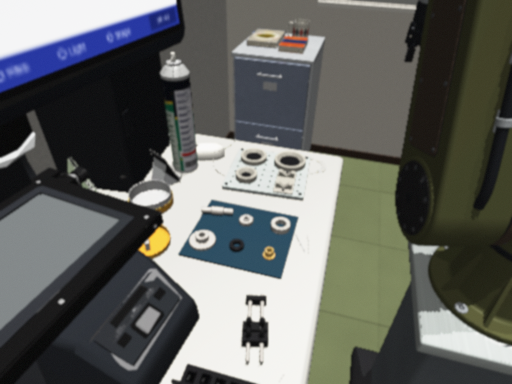

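```bash
cat > h.py <<'E'
import numpy as np,cv2
np.set_printoptions(precision=2,suppress=True)
def load(n): return dict(np.load(n))
def ray(f,u,v,z):
    d=f["rotation"]@np.array([(u-f["cx"])/f["fx"],(v-f["cy"])/f["fy"],1.])
    p=f["position"]; return p+d*(z-p[2])/d[2]
def cloud(f):
    v,u=np.mgrid[0:384,0:512]; r=f["range_z"]
    c=np.stack([(u-f["cx"])/f["fx"]*r,(v-f["cy"])/f["fy"]*r,r],-1)
    return c@f["rotation"].T+f["position"]
def proj(f,P):
    c=(np.asarray(P)-f["position"])@f["rotation"]
    return f["fx"]*c[...,0]/c[...,2]+f["cx"],f["fy"]*c[...,1]/c[...,2]+f["cy"]
E
python3 - <<'E'
from h import *
f=load("top0.npz");P=cloud(f)
for n,(u,v) in dict(mat=(190,165),plate=(325,175),table=(300,260),flange=(160,145),ring=(225,229),ringhole=(217,229),shaft=(218,140),bush=(165,228),fn=(353,209),rn=(348,154),bn=(299,158),cr=(302,213)).items(): print(n,P[v,u],f["range_z"][v,u])
im=f["pixels"][120:255,130:260];im=cv2.convertScaleAbs(im,alpha=1.3)
cv2.imwrite("pics/cm.png",cv2.resize(im,None,fx=4.4,fy=4.4,interpolation=cv2.INTER_CUBIC))
im=f["pixels"][118:250,262:390]
cv2.imwrite("pics/cp.png",cv2.resize(im,None,fx=4.4,fy=4.4,interpolation=cv2.INTER_CUBIC))
z=P[120:255,130:390,2]
cv2.imwrite("pics/z.png",cv2.resize(np.clip(z*5+20,0,255).astype(np.uint8),None,fx=3,fy=3,interpolation=cv2.INTER_NEAREST))
E
```

```text
mat [562.37   8.21   2.2 ] 915.69
plate [ 535.86 -248.98   13.31] 913.8231
table [ 374.99 -197.37   -0.05] 916.0781
flange [598.63  60.59  25.42] 892.3697
ring [438.82 -56.33  18.8 ] 894.95703
ringhole [438.96 -40.79   7.45] 905.6387
shaft [606.14 -47.3   22.48] 900.1942
bush [444.08  53.82  25.94] 883.5492
fn [ 469.48 -298.21   22.61] 902.8978
rn [ 574.13 -292.93   21.58] 909.51917
bn [ 568.7  -199.26   21.25] 905.6538
cr [ 464.66 -202.18   16.1 ] 905.1429
```

View pics/cm.png

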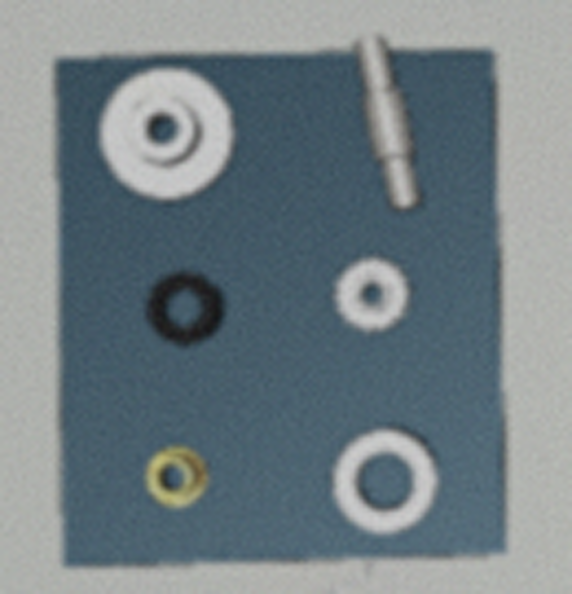

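View pics/cp.png

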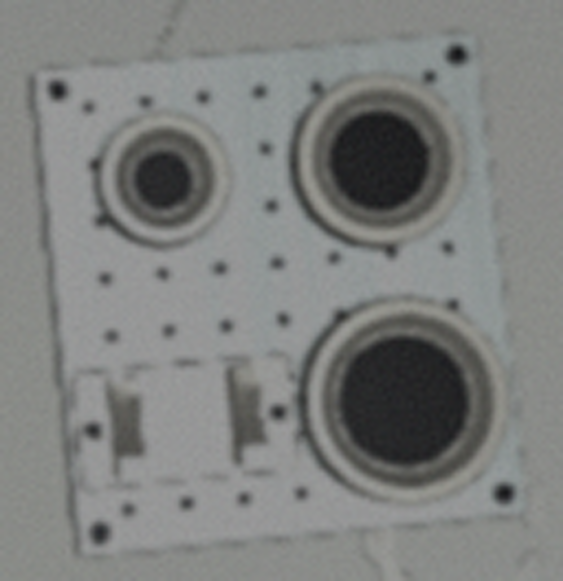

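View pics/z.png

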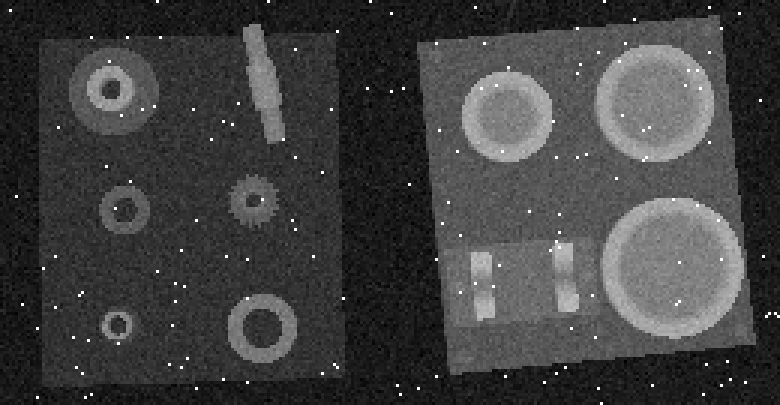

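```bash
cat > m.py <<'E'
from h import *
def fit(f,name,u,v,r,lo,hi=60,ztop=None,rgb=None):
    P=cloud(f);z=cv2.medianBlur(np.nan_to_num(P[...,2]).astype(np.float32),3)
    if rgb is None: m=((z>lo)&(z<hi))
    else: m=rgb
    k=np.zeros_like(m);yy,xx=np.mgrid[0:384,0:512];m=m&((xx-u)**2+(yy-v)**2<r*r)
    c,_=cv2.findContours(m.astype(np.uint8),cv2.RETR_EXTERNAL,cv2.CHAIN_APPROX_NONE)
    c=max(c,key=cv2.contourArea)
    filled=np.zeros(m.shape,np.uint8);cv2.drawContours(filled,[c],-1,1,-1)
    ys,xs=np.nonzero(filled);cu,cv_=xs.mean(),ys.mean()
    zt=np.median(z[m]) if ztop is None else ztop
    p=ray(f,cu,cv_,zt);A=len(xs)
    d=2*np.sqrt(A/np.pi)*((f["position"][2]-zt)/f["fx"])
    print(name,"px",np.array([cu,cv_]),"zmed",round(float(np.median(z[m])),1),"xyz",p,"diam",round(d,1))
    return p,filled
E
python3 - <<'E'
from m import *
f=load("top0.npz")
g=cv2.cvtColor(f["pixels"],cv2.COLOR_BGR2GRAY).astype(float); g=cv2.GaussianBlur(g,(3,3),0)
print("depth")
fit(f,"flange",168,150,20,9);fit(f,"ring",217,229,17,11,ztop=19);fit(f,"bush",170,228,11,9)
fit(f,"gear",214,187,12,9);fit(f,"collar",172,190,12,9)
fit(f,"fnest",353,209,28,21.5);fit(f,"rnest",348,154,23,21);fit(f,"bnest",299,158,18,21)
b=f["pixels"].astype(int);br=(b[...,2]>b[...,0]-8)&(g>90)
print("colour")
m=g>115
print(g[150,158],g[165,190],g[228,165])
red=b[...,2]-b[...,0]
mm=cv2.GaussianBlur(red.astype(np.float32),(3,3),0)>-12
for n,u,v,r,zt in(("flange",168,150,20,12),("ring",217,229,17,19),("bush",170,228,11,15),("gear",214,187,12,14)): fit(f,n,u,v,r,0,ztop=zt,rgb=mm)
for n,u,v,r in(("fpad",353,209,20),("rpad",348,154,14),("bpad",299,158,10)): fit(f,n,u,v,r,0,ztop=20,rgb=g<65)
# shaft
for nm,mk in(("d",None),("c",mm)):
    p,fl=fit(f,"shaft",218,147,23,11 if mk is None else 0,ztop=14,rgb=mk)
    ys,xs=np.nonzero(fl);W=np.array([ray(f,a,c,16) for a,c in zip(xs,ys)])[:,:2]
    c,(w,h),a=cv2.minAreaRect(W.astype(np.float32)); print("rect",c,w,h,a)
    V=np.linalg.svd(W-W.mean(0))[2][0];print(W.mean(0),V,np.degrees(np.arctan2(V[1],V[0])))
# cradle vees
P=cloud(f);z=cv2.medianBlur(P[...,2].astype(np.float32),3)
for lo,hi,x0,x1 in((20,40,283,294),(20,40,312,325)):
    m=np.zeros(z.shape,np.uint8);m[195:230,x0:x1]=(z[195:230,x0:x1]>lo)
    ys,xs=np.nonzero(m);W=np.array([ray(f,a,c,28) for a,c in zip(xs,ys)])[:,:2]
    print("vee",W.mean(0),len(xs),cv2.minAreaRect(W.astype(np.float32)))
# plate
m=np.zeros(z.shape,np.uint8);m[118:255,262:390]=(cv2.medianBlur(z,5)[118:255,262:390]>7)
c,_=cv2.findContours(m,cv2.RETR_EXTERNAL,cv2.CHAIN_APPROX_NONE);c=max(c,key=cv2.contourArea)[:,0]
W=np.array([ray(f,a,d,12)[:2] for a,d in c]);print("plate",cv2.minAreaRect(W.astype(np.float32)))
E
```

```text
depth
flange px [167.5  150.03] zmed 13.7 xyz [590.53  48.69  13.71] diam 56.6
ring px [216.95 228.93] zmed 20.0 xyz [439.4  -41.34  19.  ] diam 44.0
bush px [169.4  227.93] zmed 14.5 xyz [443.73  47.51  14.51] diam 23.4
gear px [214.08 186.59] zmed 15.5 xyz [518.98 -37.57  15.54] diam 30.9
collar px [171.18 189.57] zmed 14.5 xyz [515.51  42.95  14.53] diam 31.8
fnest px [353.7  208.62] zmed 25.3 xyz [ 470.13 -298.95   25.25] diam 87.9
rnest px [347.8 153.9] zmed 24.6 xyz [ 573.94 -291.87   24.63] diam 73.6
bnest px [298.62 158.33] zmed 27.5 xyz [ 567.37 -197.79   27.46] diam 56.8
colour
148.5 63.125 106.0625
flange px [167.54 149.94] zmed 13.5 xyz [590.94  48.86  12.  ] diam 57.7
ring px [217.2  228.75] zmed 19.9 xyz [439.72 -41.81  19.  ] diam 44.7
bush px [169.78 227.94] zmed 9.7 xyz [443.71  46.73  15.  ] diam 29.1
gear px [214.23 186.49] zmed 15.4 xyz [519.26 -37.76  14.  ] diam 31.5
fpad px [353.42 208.59] zmed 21.7 xyz [ 470.25 -299.65   20.  ] diam 54.4
rpad px [347.69 154.03] zmed 21.6 xyz [ 574.27 -292.69   20.  ] diam 42.2
bpad px [298.57 158.46] zmed 21.7 xyz [ 567.99 -198.56   20.  ] diam 23.3
shaft px [217.56 147.54] zmed 21.0 xyz [593.11 -45.73  14.  ] diam 37.4
rect (593.0362548828125, -45.99999237060547) 76.21174621582031 18.026996612548828 11.134446144104004
[592.85 -45.82] [-0.98 -0.19] -169.06072411892012
shaft px [217.95 141.58] zmed 19.7 xyz [604.48 -46.71  14.  ] diam 46.5
rect (601.3682250976562, -57.518592834472656) 81.95869445800781 54.882137298583984 23.719079971313477
[604.2  -46.81] [-1.   -0.08] -175.4627455533608
vee [ 462.78 -178.34] 147 ((461.689208984375, -174.4126434326172), (18.693204879760742, 40.97206497192383), 88.18144226074219)
vee [ 465.62 -230.32] 152 ((466.5055236816406, -230.46095275878906), (43.61265182495117, 13.276022911071777), 3.7858550548553467)
plate ((519.06005859375, -248.25372314453125), (212.150390625, 196.5070037841797), 3.8179399967193604)
```

```bash
python3 - <<'E'
import station
print([d for d in dir(station) if not d.startswith('__')])
s=station.get_state();print({k:v for k,v in s.items() if 'tip' in k})
E
```

```text
['Unreachable', 'finish_job', 'get_state', 'grab_frame', 'tips_ahead']
{}
```

Emit:
move_arm:
  rows:
    - {"ry": 6.5,"x": -20,"z": -40}
    - {"ry": 6.5,"x": -30,"z": -40}
    - {"ry": 6.5,"x": -30,"z": -40}
    - {"x": -30,"z": -40}
    - {"x": -30,"z": -40}
    - {"x": -30,"z": -40}
    - {}
  squeeze: 40

```text
$.rows[0]: bad value
```

Emit:
move_arm:
  rows:
    - {"x": -20,"y": 0,"z": -40,"rx": 0,"ry": 6.5,"rz": 0,"hand": 0}
    - {"x": -30,"y": 0,"z": -40,"rx": 0,"ry": 6.5,"rz": 0,"hand": 0}
  squeeze: 40

```text
t: 0.3
position: [207.7, -428.7, 211.3]
orientation: [[-0.995, -0.002, 0.104], [-0.104, 0.004, -0.995], [0.001, -1.0, -0.004]]
contact_force: [1.2, 0.1, 0.3]
grip_width: 85.5
```

Emit:
move_arm:
  rows:
    - {"x": -30,"y": 0,"z": -35,"rx": 0,"ry": 6,"rz": 0,"hand": 0}
    - {"x": -30,"y": 0,"z": -38,"rx": 0,"ry": 0,"rz": 0,"hand": 0}
    - {"x": -30,"y": 0,"z": -38,"rx": 0,"ry": 0,"rz": 0,"hand": 0}
    - {"x": -30,"y": 0,"z": -38,"rx": 0,"ry": 0,"rz": 0,"hand": 0}
    - {"x": -30,"y": 0,"z": -38,"rx": 0,"ry": 0,"rz": 0,"hand": 0}
    - {"x": -30,"y": 0,"z": -38,"rx": 0,"ry": 0,"rz": 0,"hand": 0}
    - {"x": -30,"y": 0,"z": -38,"rx": 0,"ry": 0,"rz": 0,"hand": 0}
    - {"x": -30,"y": 0,"z": -38,"rx": 0,"ry": 0,"rz": 0,"hand": 0}
    - {"x": -30,"y": 0,"z": -38,"rx": 0,"ry": 0,"rz": 0,"hand": 0}
    - {"x": 0,"y": 0,"z": 0,"rx": 0,"ry": 0,"rz": 0,"hand": 0}

```text
t: 1.3
position: [483.6, -70.9, 211.2]
orientation: [[-1.0, -0.002, -0.01], [0.01, 0.006, -1.0], [0.003, -1.0, -0.006]]
contact_force: [0.2, -0.9, 0.2]
grip_width: 85.1
```

```bash
python3 - <<'E'
from station import *
print(tips_ahead,get_state()["q"])
E
```

```text
22.0 [-0.22314707  0.16782339  1.69111864  0.00530171  1.28636468  1.35609501]
```

Emit:
move_arm:
  rows:
    - {"x": -27,"y": 0,"z": -30,"rx": 0,"ry": 0.5,"rz": 0,"hand": 0}
    - {"x": -27,"y": 0,"z": -30,"rx": 0,"ry": 0,"rz": 0,"hand": 0}
    - {"x": -27,"y": 20,"z": -30,"rx": 0,"ry": 0,"rz": 0,"hand": 0}
    - {"x": -25,"y": 40,"z": -28,"rx": 0,"ry": 0,"rz": 0,"hand": 0}
    - {"x": 0,"y": 40,"z": 0,"rx": 0,"ry": 0,"rz": 0,"hand": 0}
    - {"x": 0,"y": 0,"z": 0,"rx": 0,"ry": 0,"rz": 0,"hand": 0}

```text
t: 1.9
position: [592.0, 47.2, 110.9]
orientation: [[-1.0, -0.003, -0.018], [0.018, 0.005, -1.0], [0.003, -1.0, -0.005]]
contact_force: [-0.4, -0.5, -0.2]
grip_width: 85.4
```

```bash
python3 - <<'E'
from station import *
from h import *
s=get_state();print(s["position"])
f=grab_frame("side");np.savez("side1.npz",**f)
P=cloud(f);t=s["position"]
m=(abs(P[...,0]-t[0])<20)&(abs(abs(P[...,1]-t[1])-48)<14)&(P[...,2]<t[2]+40)&(P[...,2]>40)
for sg in(-1,1):
    k=m&(np.sign(P[...,1]-t[1])==sg)
    print(sg,k.sum(),np.percentile(P[...,2][k],[1,5,10,50]) if k.any() else None)
print(np.array(proj(f,t)))
u,v=[int(a) for a in proj(f,t)]
c=f["pixels"][v-60:v+90,u-90:u+90];cv2.imwrite("pics/s1.png",cv2.resize(c,None,fx=4,fy=4,interpolation=cv2.INTER_CUBIC))
E
```

```text
[592.03  47.24 110.89]
-1 41 [141.4  141.87 142.7  146.62]
1 27 [141.23 141.83 142.34 147.13]
[197.68 202.11]
```

View pics/s1.png

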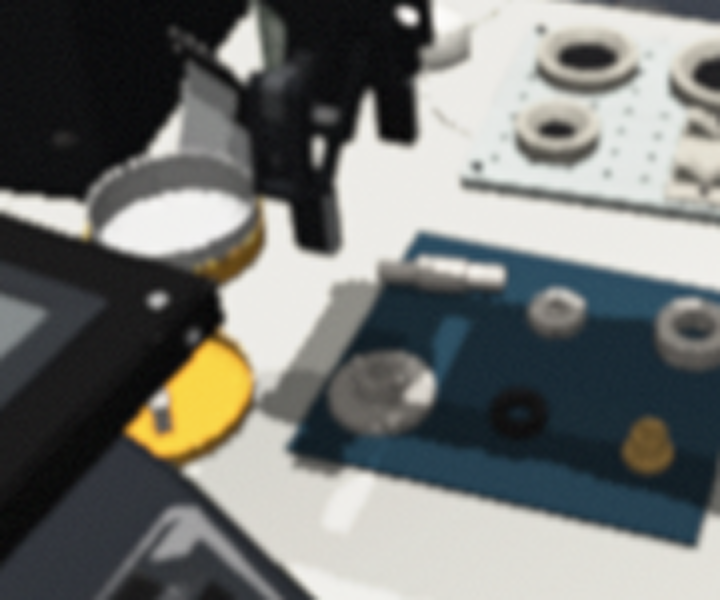

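```bash
python3 - <<'E'
from h import *
f=load("side1.npz");P=cloud(f)
for (a,b) in ((318,235),(318,242),(318,225),(395,130),(397,120)):
    u=int(197.68)-90+a/4;v=202-60+b/4
    print(P[int(v)-1:int(v)+2,int(u)].round(0).tolist())
for zz in(85,90,95,100,105,110): print(zz,[np.array(proj(f,[592,47+s,zz]))*4-np.array([107*4,142*4]) for s in(48,-48)])
E
```

```text
[[586.0, 103.0, 163.0], [586.0, 103.0, 161.0], [587.0, 103.0, 158.0]]
[[587.0, 103.0, 158.0], [588.0, 101.0, 154.0], [588.0, 101.0, 151.0]]
[[587.0, 101.0, 166.0], [586.0, 102.0, 165.0], [586.0, 103.0, 163.0]]
[[592.0, 3.0, 152.0], [592.0, 2.0, 149.0], [592.0, 2.0, 146.0]]
[[589.0, 2.0, 156.0], [589.0, 4.0, 156.0], [590.0, 2.0, 152.0]]
85 [array([327.8 , 342.33]), array([402.52, 223.28])]
90 [array([326.81, 334.69]), array([401.92, 215.91])]
95 [array([325.81, 326.98]), array([401.33, 208.47])]
100 [array([324.8 , 319.21]), array([400.73, 200.97])]
105 [array([323.78, 311.36]), array([400.12, 193.41])]
110 [array([322.76, 303.44]), array([399.51, 185.79])]
```

```bash
python3 - <<'E'
from station import *
from h import *
f=grab_frame("side");t=grab_frame("top");np.savez("side2.npz",**f);np.savez("top2.npz",**t)
s=get_state();print(s["position"],s["t"],s["q"])
P=cloud(f)
for n,(u,v) in dict(mat=(240,235),table=(300,250),flange=(203,245),tip=(187,202)).items(): print(n,P[v,u])
c=f["pixels"];cv2.imwrite("pics/s2.png",cv2.resize(c,None,fx=1.5,fy=1.5))
cv2.imwrite("pics/t2.png",cv2.resize(t["pixels"],None,fx=1.5,fy=1.5))
E
```

```text
[595.03  46.59 118.21] 2.05 [0.01 0.49 1.49 0.01 1.15 1.6 ]
mat [516.97   9.6    6.15]
table [382.68   9.49  -0.33]
flange [581.25  64.54  10.15]
tip [587.46  98.25 152.11]
```

View pics/s2.png

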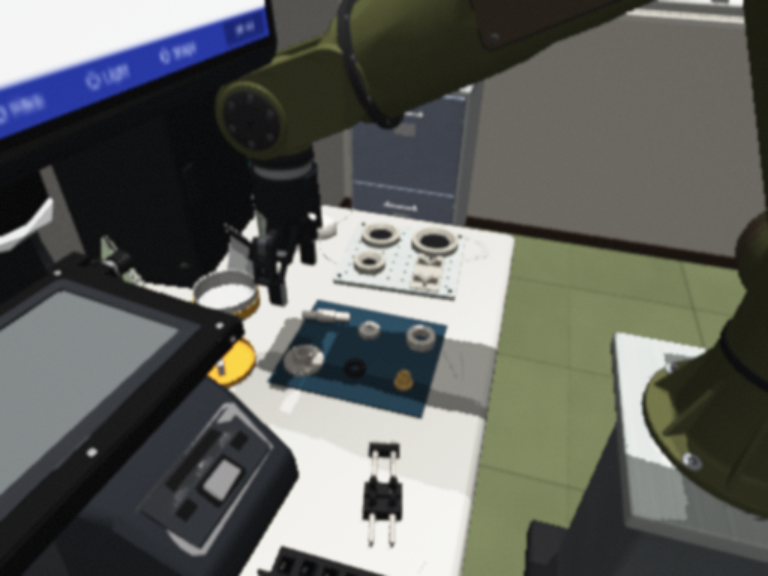

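View pics/t2.png

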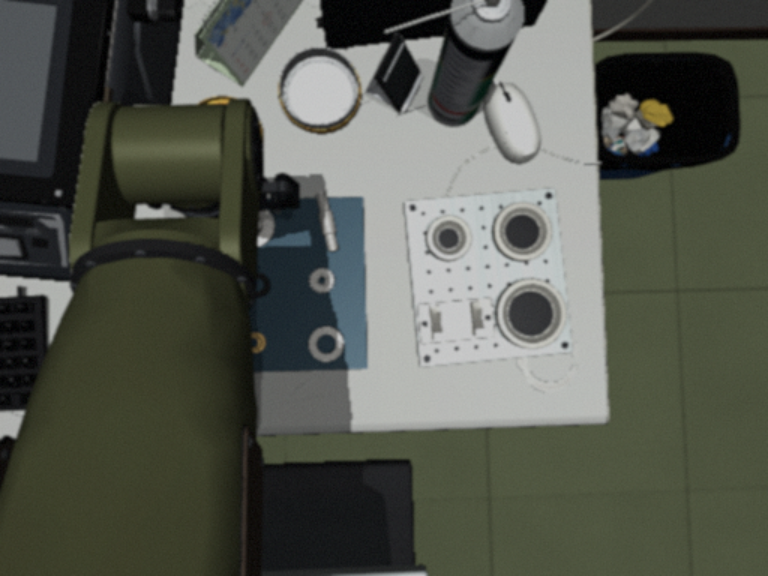

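Emit:
move_arm:
  rows:
    - {"x": 0,"y": 0,"z": 0,"rx": 0,"ry": 0,"rz": 0,"hand": 0}
    - {"x": 0,"y": 0,"z": 0,"rx": 0,"ry": 0,"rz": 0,"hand": 0}

```text
t: 2.25
position: [596.2, 45.4, 122.7]
orientation: [[-1.0, 0.014, -0.021], [0.021, 0.005, -1.0], [-0.013, -1.0, -0.005]]
contact_force: [-0.1, -0.0, -0.4]
grip_width: 85.3
```

```bash
python3 - <<'E'
from station import *
from h import *
s=get_state();print(s["position"],s["t"],s["q"],s["joint_vel"])
f=grab_frame("side");np.savez("side3.npz",**f)
s=get_state();print(s["position"],s["t"])
P=cloud(f)
for u in(184,187,190):
  print(u,P[192:212:2,u].round(0).tolist())
c=f["pixels"][140:260,110:290];cv2.imwrite("pics/s3.png",cv2.resize(c,None,fx=4,fy=4,interpolation=cv2.INTER_CUBIC))
E
```

```text
[596.17  45.36 122.66] 2.25 [0.01 0.48 1.49 0.01 1.16 1.6 ] [-0.01 -0.03 -0.01  0.    0.01 -0.  ]
[596.32  45.35 122.8 ] 2.3
184 [[590.0, 101.0, 176.0], [591.0, 99.0, 170.0], [591.0, 100.0, 166.0], [593.0, 98.0, 159.0], [689.0, -73.0, 0.0], [686.0, -66.0, 0.0], [683.0, -60.0, -1.0], [680.0, -52.0, -0.0], [677.0, -46.0, -0.0], [674.0, -39.0, -1.0]]
187 [[587.0, 95.0, 172.0], [588.0, 94.0, 167.0], [589.0, 94.0, 162.0], [588.0, 95.0, 159.0], [683.0, -77.0, -1.0], [680.0, -70.0, -1.0], [676.0, -62.0, -0.0], [672.0, -53.0, 1.0], [669.0, -46.0, 1.0], [666.0, -40.0, 1.0]]
190 [[585.0, 87.0, 167.0], [584.0, 89.0, 164.0], [585.0, 89.0, 159.0], [678.0, -85.0, 0.0], [675.0, -77.0, 0.0], [672.0, -70.0, 0.0], [670.0, -65.0, -1.0], [665.0, -55.0, 1.0], [662.0, -47.0, 2.0], [659.0, -42.0, 1.0]]
```

View pics/s3.png

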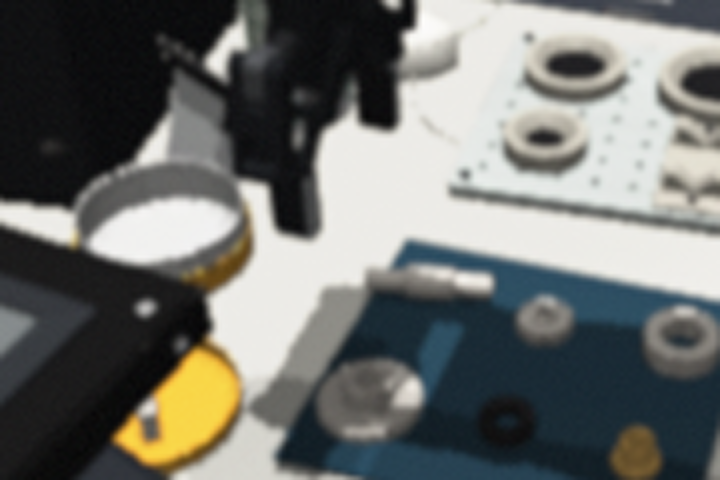

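```bash
python3 - <<'E'
from h import *
f=load("side2.npz");P=cloud(f);t=load("top2.npz");T=cloud(t)
for v in(10,15,20,25,28): print(P[v,170:186:3].round(0).tolist())
# vertical column through the arm near gripper
m=(abs(P[...,0]-592)<60)&(abs(P[...,1]-48)<70)&(P[...,2]>25)
for z0 in range(130,420,20):
    k=m&(abs(P[...,2]-z0)<10);
    if k.sum(): print(z0,k.sum(),P[k].min(0).round(0),P[k].max(0).round(0))
m=(abs(T[...,0]-592)<80)&(abs(T[...,1]-48)<70)
print(np.percentile(T[...,2][m],[50,90,99]))
# shadow/edge: fingers in top camera at (290,190)/1.5
print(T[120:134:2,188:200:3,2].round(0), T[126,193])
# wrist joint axis: cap at side px (167,78)
print("cap",P[70:85:5,160:175:5].round(0).tolist())
E
```

```text
[[525.0, 197.0, 487.0], [524.0, 193.0, 486.0], [524.0, 187.0, 485.0], [524.0, 181.0, 484.0], [526.0, 170.0, 482.0], [1109.0, -1051.0, 226.0]]
[[525.0, 199.0, 482.0], [524.0, 194.0, 482.0], [523.0, 190.0, 481.0], [524.0, 182.0, 479.0], [525.0, 173.0, 478.0], [1112.0, -1052.0, 205.0]]
[[525.0, 201.0, 478.0], [525.0, 194.0, 477.0], [523.0, 191.0, 476.0], [524.0, 183.0, 475.0], [524.0, 175.0, 473.0], [1110.0, -1042.0, 187.0]]
[[525.0, 201.0, 474.0], [525.0, 195.0, 473.0], [524.0, 190.0, 472.0], [523.0, 185.0, 471.0], [341.0, 546.0, 561.0], [1114.0, -1047.0, 165.0]]
[[525.0, 202.0, 471.0], [524.0, 197.0, 470.0], [524.0, 191.0, 469.0], [523.0, 187.0, 468.0], [525.0, 175.0, 466.0], [1111.0, -1038.0, 154.0]]
150 128 [581.  -4. 145.] [603. 103. 160.]
170 204 [581.  -8. 160.] [604. 103. 180.]
190 161 [578. -22. 180.] [606. 118. 200.]
210 360 [574. -21. 200.] [606. 118. 220.]
230 446 [572. -22. 220.] [606. 118. 240.]
250 340 [562.  40. 240.] [606. 115. 260.]
270 451 [555.  33. 260.] [624.  84. 280.]
290 499 [554.  33. 280.] [624.  84. 300.]
310 584 [555.  21. 300.] [628.  84. 320.]
330 332 [558.  30. 320.] [617. 101. 340.]
350 461 [537.  97. 340.] [627. 107. 360.]
370 847 [532.  96. 360.] [630. 107. 380.]
390 946 [532.  97. 380.] [631. 107. 400.]
410 902 [532.  -7. 400.] [622. 106. 420.]
[413.02 450.19 478.65]
[[252. 250. 235.  -0.]
 [254. 251. 234. 213.]
 [254. 251. 230. 209.]
 [253. 250. 230. 203.]
 [253. 248. 230. 204.]
 [253. 253. 231. 205.]
 [251. 250. 233. 207.]] [592.05 -23.08 240.8 ]
cap [[[600.0, 104.0, 390.0], [592.0, 105.0, 391.0], [585.0, 104.0, 391.0]], [[601.0, 104.0, 383.0], [593.0, 106.0, 384.0], [585.0, 105.0, 385.0]], [[602.0, 105.0, 376.0], [594.0, 105.0, 376.0], [586.0, 105.0, 378.0]]]
```

Emit:
move_arm:
  rows:
    - {"x": 0,"y": 0,"z": 0,"rx": 0,"ry": 0,"rz": 0,"hand": 0.75}
    - {"x": 0,"y": 0,"z": 0,"rx": 0,"ry": 0,"rz": 0,"hand": 0.75}
    - {"x": 0,"y": 0,"z": 0,"rx": 0,"ry": 0,"rz": 0,"hand": 0.75}
    - {"x": 0,"y": 0,"z": 0,"rx": 0,"ry": 0,"rz": 0,"hand": 0.75}
    - {"x": 0,"y": 0,"z": 0,"rx": 0,"ry": 0,"rz": 0,"hand": 0.75}
    - {"x": 0,"y": 0,"z": 0,"rx": 0,"ry": 0,"rz": 0,"hand": 0.75}

```text
t: 2.9
position: [596.7, 44.9, 124.8]
orientation: [[-1.0, 0.017, -0.022], [0.022, 0.005, -1.0], [-0.017, -1.0, -0.005]]
contact_force: [-0.3, -0.7, -0.0]
grip_width: 21.1
```

```bash
cat > tip.py <<'E'
from station import *
from h import *
def tips(name,show=True):
    s=get_state();f=grab_frame("side");np.savez(name+".npz",**f);P=cloud(f);t=s["position"];w=s["grip_width"]
    m=(abs(P[...,0]-t[0])<18)&(abs(P[...,1]-t[1])<62)&(P[...,2]>t[2]-60)&(P[...,2]<t[2]+80)&(f["pixels"].max(-1)<70)
    n,l,st,c=cv2.connectedComponentsWithStats(m.astype(np.uint8))
    print("t",s["t"],"tcp",t,"w",round(w,1),"q",s["q"],"F",s["contact_force"])
    for k in range(1,n):
        if st[k,4]>15:
            q=P[l==k];print(st[k].tolist(),"ymean",q[:,1].mean().round(1),"x",np.percentile(q[:,0],[5,95]),"z lo",np.percentile(q[:,2],[0,3,8]))
    u,v=[int(a) for a in proj(f,t)]
    c=f["pixels"][max(v-80,0):v+60,max(u-90,0):u+90];cv2.imwrite("pics/"+name+".png",cv2.resize(c,None,fx=4,fy=4,interpolation=cv2.INTER_CUBIC))
E
python3 -c "
from tip import *
tips('s4');print(tips_ahead)"
```

```text
t 2.9 tcp [596.67  44.88 124.81] w 21.1 q [0.01 0.48 1.49 0.01 1.16 1.6 ] F [-0.3  -0.71 -0.04]
[175, 153, 33, 40, 388] ymean 55.8 x [582.7  601.81] z lo [145.52 149.63 153.59]
22.0
```

View pics/s4.png

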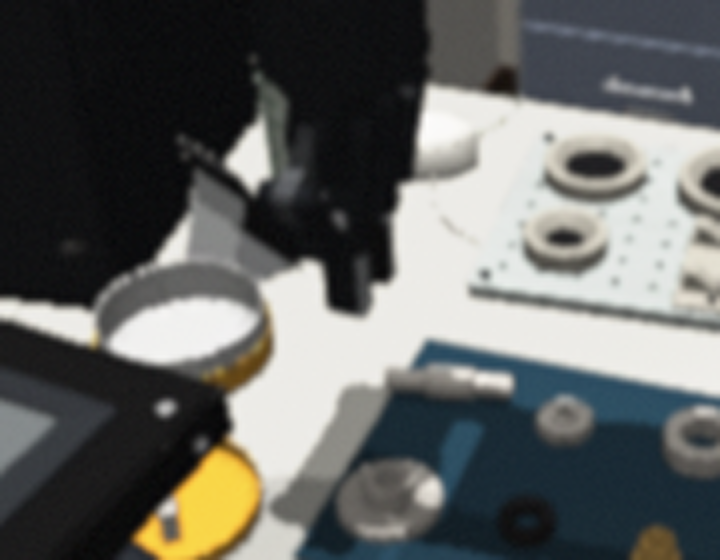

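Emit:
move_arm:
  rows:
    - {"x": 2,"y": 10,"z": -2,"rx": 0,"ry": 0,"rz": -1,"hand": 0.15}
    - {"x": 2,"y": 20,"z": -2,"rx": 0,"ry": 0,"rz": 0,"hand": 0.15}
    - {"x": 0,"y": 20,"z": 0,"rx": 0,"ry": 0,"rz": 0,"hand": 0.15}
    - {"x": 0,"y": 15,"z": 0,"rx": 0,"ry": 0,"rz": 0,"hand": 0.15}
    - {"x": 0,"y": 5,"z": 0,"rx": 0,"ry": 0,"rz": 0,"hand": 0.15}
    - {"x": 0,"y": 0,"z": 0,"rx": 0,"ry": 0,"rz": 0,"hand": 0.15}
    - {"x": 0,"y": 0,"z": 0,"rx": 0,"ry": 0,"rz": 0,"hand": 0.15}

```text
t: 3.65
position: [592.1, 50.1, 49.9]
orientation: [[-1.0, -0.006, -0.022], [0.022, 0.006, -1.0], [0.006, -1.0, -0.005]]
contact_force: [0.0, 0.5, 1.1]
grip_width: 72.4
```

```bash
python3 -c "
from tip import *
tips('s5')"
```

```text
t 3.65 tcp [592.05  50.09  49.89] w 72.4 q [0.02 0.58 1.53 0.01 1.04 1.61] F [0.01 0.53 1.14]
[201, 186, 11, 20, 157] ymean 11.7 x [580.34 599.36] z lo [77.64 79.19 81.18]
[185, 210, 12, 21, 134] ymean 95.8 x [581.02 596.67] z lo [76.15 80.5  83.69]
[198, 221, 19, 13, 120] ymean 2.8 x [578.67 608.41] z lo [2.89 3.29 3.73]
[185, 245, 21, 14, 131] ymean 85.0 x [576.85 608.51] z lo [0.31 1.89 3.13]
```

View pics/s5.png

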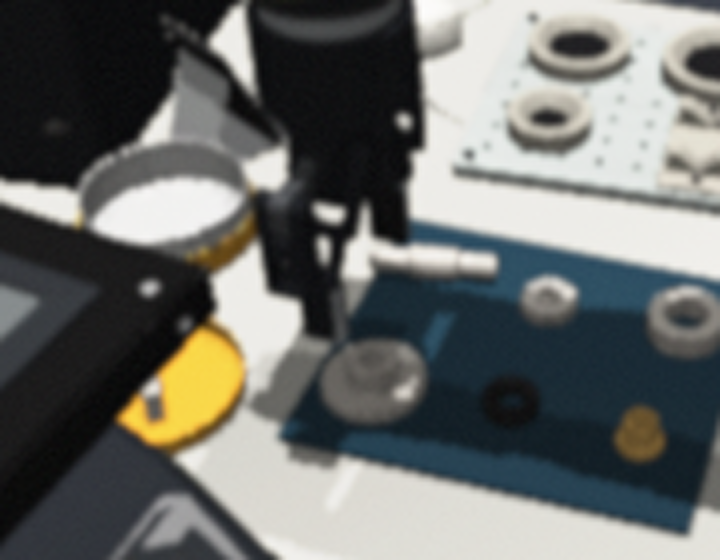

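Emit:
move_arm:
  rows:
    - {"x": 0,"y": 10,"z": 1,"rx": 0,"ry": 0,"rz": 0,"hand": 0.15}
    - {"x": 0,"y": 15,"z": 0,"rx": 0,"ry": 0,"rz": 0,"hand": 0.15}
    - {"x": 0,"y": 10,"z": 0,"rx": 0,"ry": 0,"rz": 0,"hand": 0.15}
    - {"x": 0,"y": 8,"z": 0,"rx": 0,"ry": 0,"rz": 0,"hand": 0.15}
    - {"x": 0,"y": 0,"z": 0,"rx": 0,"ry": 0,"rz": 0,"hand": 0.15}
    - {"x": 0,"y": 0,"z": 0,"rx": 0,"ry": 0,"rz": 0,"hand": 0.15}

```text
t: 4.3
position: [592.2, 49.2, 3.9]
orientation: [[-1.0, -0.004, -0.022], [0.022, 0.006, -1.0], [0.005, -1.0, -0.006]]
contact_force: [0.6, 0.3, -0.2]
grip_width: 72.3
```

```bash
python3 -c "
from tip import *
tips('s6')"
```

```text
t 4.3 tcp [592.25  49.18   3.95] w 72.3 q [0.02 0.64 1.55 0.01 0.95 1.61] F [ 0.65  0.35 -0.22]
[184, 197, 35, 62, 579] ymean 46.3 x [578.72 607.13] z lo [-2.21  3.16  3.97]
```

View pics/s6.png

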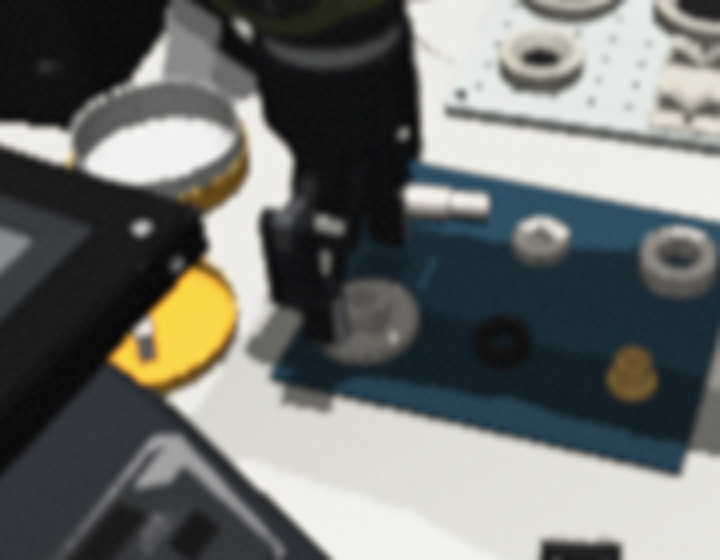

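Emit:
move_arm:
  rows:
    - {"x": 0,"y": 6,"z": 0,"rx": 0,"ry": 0,"rz": 0,"hand": 0.15}
    - {"x": 0,"y": 6,"z": 0,"rx": 0,"ry": 0,"rz": 0,"hand": 0.15}
    - {"x": 0,"y": 0,"z": 0,"rx": 0,"ry": 0,"rz": 0,"hand": 0.15}
    - {"x": 0,"y": 0,"z": 0,"rx": 0,"ry": 0,"rz": 0,"hand": 0.15}

```text
t: 4.75
position: [592.7, 49.3, -8.2]
orientation: [[-1.0, -0.003, -0.022], [0.022, 0.006, -1.0], [0.003, -1.0, -0.006]]
contact_force: [-0.0, 0.3, 0.4]
grip_width: 72.7
```

```bash
python3 -c "
from tip import *
tips('s7')
P=cloud(load('s7.npz'))
for u in (188,190,192): print(u,P[218:240:2,u].round(0).tolist())
"
```

```text
t 4.75 tcp [592.65  49.29  -8.22] w 72.7 q [0.02 0.66 1.55 0.01 0.93 1.61] F [-0.01  0.28  0.38]
[185, 208, 34, 51, 519] ymean 49.2 x [577.93 606.76] z lo [-0.77  3.24  4.07]
188 [[584.0, 108.0, 123.0], [582.0, 112.0, 122.0], [582.0, 113.0, 118.0], [582.0, 115.0, 115.0], [582.0, 115.0, 110.0], [582.0, 117.0, 106.0], [583.0, 116.0, 100.0], [583.0, 116.0, 96.0], [584.0, 116.0, 90.0], [584.0, 117.0, 86.0], [584.0, 117.0, 81.0]]
190 [[648.0, -17.0, -0.0], [582.0, 105.0, 116.0], [580.0, 110.0, 116.0], [582.0, 108.0, 108.0], [582.0, 109.0, 104.0], [582.0, 109.0, 99.0], [583.0, 109.0, 94.0], [341.0, 546.0, 561.0], [582.0, 112.0, 86.0], [582.0, 113.0, 82.0], [583.0, 113.0, 77.0]]
192 [[594.0, 74.0, 91.0], [641.0, -11.0, -0.0], [594.0, 77.0, 83.0], [590.0, 84.0, 85.0], [591.0, 85.0, 80.0], [630.0, 13.0, -1.0], [624.0, 25.0, 6.0], [582.0, 103.0, 84.0], [582.0, 105.0, 80.0], [581.0, 107.0, 77.0], [582.0, 106.0, 70.0]]
```

View pics/s7.png

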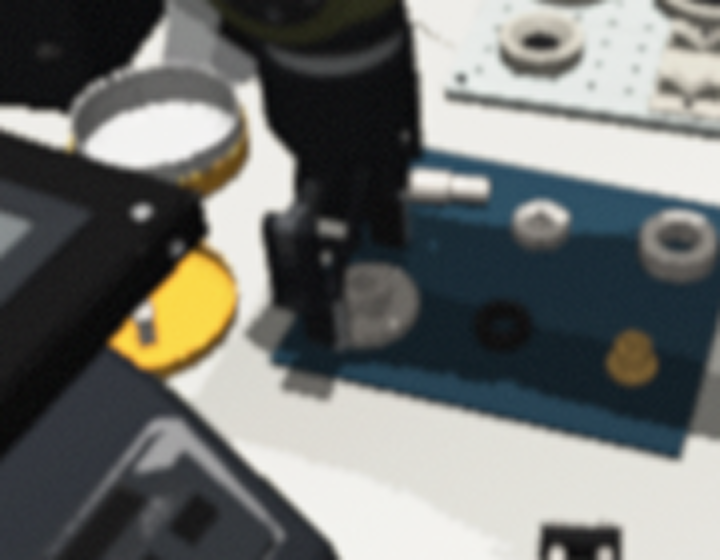

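Emit:
move_arm:
  rows:
    - {"x": 0,"y": 1,"z": 0,"rx": 0,"ry": 0,"rz": 0,"hand": 0.6}
    - {"x": 0,"y": 0,"z": 0,"rx": 0,"ry": 0,"rz": 0,"hand": 0.6}
    - {"x": 0,"y": 0,"z": 0,"rx": 0,"ry": 0,"rz": 0,"hand": 0.6}
    - {"x": 0,"y": 0,"z": 0,"rx": 0,"ry": 0,"rz": 0,"hand": 0.6}
    - {"x": 0,"y": 0,"z": 0,"rx": 0,"ry": 0,"rz": 0,"hand": 0.6}
  squeeze: 50

```text
t: 5.3
position: [592.9, 49.3, -8.7]
orientation: [[-1.0, -0.002, -0.022], [0.022, 0.006, -1.0], [0.002, -1.0, -0.006]]
contact_force: [-0.0, -0.2, -0.5]
grip_width: 53.8
```

Emit:
move_arm:
  rows:
    - {"x": 0,"y": -10,"z": 0,"rx": 0,"ry": 0,"rz": 0,"hand": 0.6}
    - {"x": 0,"y": -20,"z": 0,"rx": 0,"ry": 0,"rz": 0,"hand": 0.6}
    - {"x": 0,"y": -25,"z": 0,"rx": 0,"ry": 0,"rz": 0,"hand": 0.6}
    - {"x": 0,"y": -10,"z": 0,"rx": 0,"ry": 0,"rz": 0,"hand": 0.6}
    - {"x": 0,"y": 0,"z": 0,"rx": 0,"ry": 0,"rz": 0,"hand": 0.6}

```text
t: 5.8
position: [592.6, 48.9, 59.6]
orientation: [[-1.0, -0.003, -0.022], [0.022, 0.006, -1.0], [0.004, -1.0, -0.006]]
contact_force: [0.7, -0.1, -1.5]
grip_width: 54.1
```

```bash
python3 -c "
from tip import *
tips('s8')
"
```

```text
t 5.8 tcp [592.55  48.89  59.64] w 54.1 q [0.02 0.56 1.53 0.01 1.05 1.61] F [ 0.73 -0.13 -1.51]
[199, 185, 11, 22, 172] ymean 19.7 x [580.56 598.85] z lo [79.43 81.86 85.15]
[178, 202, 20, 23, 210] ymean 89.5 x [580.95 599.15] z lo [82.11 88.9  92.6 ]
[185, 222, 33, 36, 542] ymean 46.4 x [577.02 608.81] z lo [0.84 3.18 3.67]
```

View pics/s8.png

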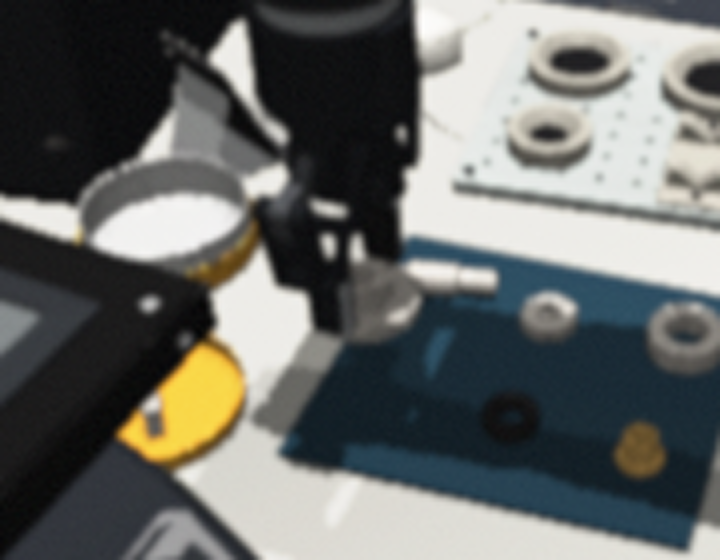

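Emit:
move_arm:
  rows:
    - {"x": 5,"y": -20,"z": 15,"rx": 0,"ry": 0,"rz": 0,"hand": 0.6}
    - {"x": 10,"y": -10,"z": 30,"rx": 0,"ry": 0,"rz": 0,"hand": 0.6}
    - {"x": 12,"y": 0,"z": 38,"rx": 0,"ry": 0,"rz": 0,"hand": 0.6}
    - {"x": 12,"y": 0,"z": 38,"rx": 0,"ry": 0,"rz": 0,"hand": 0.6}
    - {"x": 12,"y": 0,"z": 38,"rx": 0,"ry": 0,"rz": 0,"hand": 0.6}
    - {"x": 12,"y": 0,"z": 38,"rx": 0,"ry": 0,"rz": 0,"hand": 0.6}
    - {"x": 12,"y": 0,"z": 38,"rx": 0,"ry": 0,"rz": 0,"hand": 0.6}
    - {"x": 12,"y": 0,"z": 38,"rx": 0,"ry": 0,"rz": 0,"hand": 0.6}
    - {"x": 12,"y": 0,"z": 35,"rx": 0,"ry": 0,"rz": 0,"hand": 0.6}
    - {"x": 6,"y": 0,"z": 20,"rx": 0,"ry": 0,"rz": 0,"hand": 0.6}
    - {"x": 0,"y": 0,"z": 0,"rx": 0,"ry": 0,"rz": 0,"hand": 0.6}
    - {"x": 0,"y": 0,"z": 0,"rx": 0,"ry": 0,"rz": 0,"hand": 0.6}

```text
t: 7.05
position: [470.7, -286.9, 75.4]
orientation: [[-1.0, -0.02, -0.02], [0.02, 0.012, -1.0], [0.02, -1.0, -0.011]]
contact_force: [0.2, 0.6, -1.9]
grip_width: 54.1
```

Emit:
move_arm:
  rows:
    - {"x": -1,"y": 5,"z": 8,"rx": 0.6,"ry": 0,"rz": 1.1,"hand": 0.6}
    - {"x": 0,"y": 15,"z": 4,"rx": 0,"ry": 0,"rz": 0,"hand": 0.6}
    - {"x": 0,"y": 15,"z": 0,"rx": 0,"ry": 0,"rz": 0,"hand": 0.6}
    - {"x": 0,"y": 8,"z": 0,"rx": 0,"ry": 0,"rz": 0,"hand": 0.6}
    - {"x": 0,"y": 0,"z": 0,"rx": 0,"ry": 0,"rz": 0,"hand": 0.6}
    - {"x": 0,"y": 0,"z": 0,"rx": 0,"ry": 0,"rz": 0,"hand": 0.6}

```text
t: 7.65
position: [471.9, -294.2, 26.5]
orientation: [[-1.0, -0.005, -0.015], [0.015, 0.004, -1.0], [0.005, -1.0, -0.004]]
contact_force: [-0.1, -0.4, -2.1]
grip_width: 54.1
```

```bash
python3 -c "
from tip import *
tips('s9')
"
```

```text
t 7.65 tcp [ 471.94 -294.2    26.53] w 54.1 q [-0.62  0.54  1.66  0.    0.95  0.96] F [-0.14 -0.39 -2.06]
[281, 131, 17, 36, 249] ymean -273.8 x [459.52 483.64] z lo [18.46 19.51 19.98]
```

View pics/s9.png

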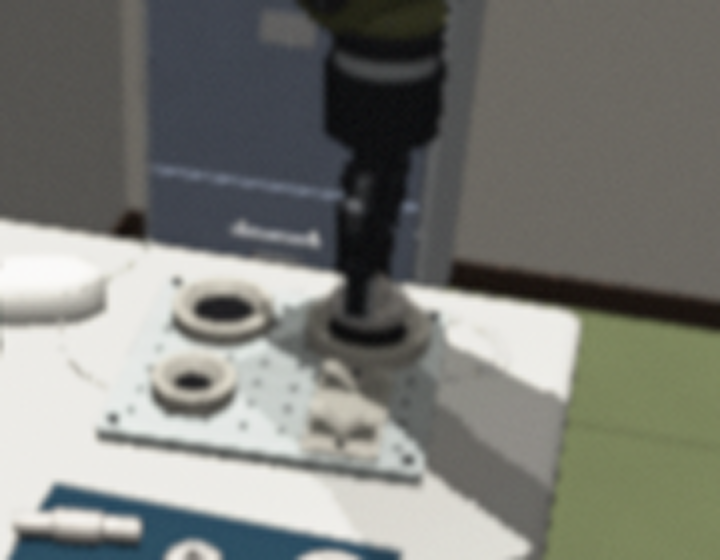

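Emit:
move_arm:
  rows:
    - {"x": 0,"y": 4,"z": 5,"rx": 0,"ry": 0,"rz": 0,"hand": 0.6}
    - {"x": 0,"y": 6,"z": 0,"rx": 0,"ry": 0,"rz": 0,"hand": 0.6}
    - {"x": 0,"y": 3,"z": 0,"rx": 0,"ry": 0,"rz": 0,"hand": 0.6}
    - {"x": 0,"y": 0,"z": 0,"rx": 0,"ry": 0,"rz": 0,"hand": 0.6}
    - {"x": 0,"y": 0,"z": 0,"rx": 0,"ry": 0,"rz": 0,"hand": 0.6}

```text
t: 8.2
position: [472.4, -299.9, 13.7]
orientation: [[-1.0, -0.003, -0.015], [0.015, 0.003, -1.0], [0.004, -1.0, -0.003]]
contact_force: [1.4, 0.4, -1.6]
grip_width: 54.2
```

Emit:
move_arm:
  rows:
    - {"x": 0,"y": 3,"z": -1,"rx": 0,"ry": 0,"rz": 0,"hand": 0.6}
    - {"x": 0,"y": 2,"z": 0,"rx": 0,"ry": 0,"rz": 0,"hand": 0.6}
    - {"x": 0,"y": 0,"z": 0,"rx": 0,"ry": 0,"rz": 0,"hand": 0.6}
    - {"x": 0,"y": 0,"z": 0,"rx": 0,"ry": 0,"rz": 0,"hand": 0.6}

```text
t: 8.6
position: [472.5, -298.8, 8.5]
orientation: [[-1.0, -0.003, -0.015], [0.015, 0.003, -1.0], [0.003, -1.0, -0.003]]
contact_force: [-0.3, 0.7, -0.9]
grip_width: 53.9
```

Emit:
move_arm:
  rows:
    - {"x": 0,"y": 1.5,"z": 0,"rx": 0,"ry": 0,"rz": 0,"hand": 0.6}
    - {"x": 0,"y": 0,"z": 0,"rx": 0,"ry": 0,"rz": 0,"hand": 0.6}
    - {"x": 0,"y": 0,"z": 0,"rx": 0,"ry": 0,"rz": 0,"hand": 0.6}

```text
t: 8.9
position: [472.6, -298.9, 7.0]
orientation: [[-1.0, -0.003, -0.015], [0.015, 0.003, -1.0], [0.003, -1.0, -0.003]]
contact_force: [-0.4, -0.3, -1.8]
grip_width: 54.2
```

Emit:
move_arm:
  rows:
    - {"x": 0,"y": 0.5,"z": 0,"rx": 0,"ry": 0,"rz": 0,"hand": 0.25}
    - {"x": 0,"y": 0,"z": 0,"rx": 0,"ry": 0,"rz": 0,"hand": 0.2}
    - {"x": 0,"y": 0,"z": 0,"rx": 0,"ry": 0,"rz": 0,"hand": 0.2}
    - {"x": 0,"y": -10,"z": 0,"rx": 0,"ry": 0,"rz": 0,"hand": 0.2}
    - {"x": 0,"y": -25,"z": 0,"rx": 0,"ry": 0,"rz": 0,"hand": 0.2}
    - {"x": 0,"y": -30,"z": 0,"rx": 0,"ry": 0,"rz": 0,"hand": 0.2}
    - {"x": 0,"y": 0,"z": 0,"rx": 0,"ry": 0,"rz": 0,"hand": 0.2}

```text
t: 9.6
position: [473.0, -299.2, 75.9]
orientation: [[-1.0, -0.002, -0.015], [0.015, 0.002, -1.0], [0.002, -1.0, -0.002]]
contact_force: [0.7, 0.2, -0.9]
grip_width: 68.5
```

```bash
python3 -c "
from tip import *
tips('s10')
"
```

```text
t 9.6 tcp [ 473.   -299.25   75.89] w 68.5 q [-0.63  0.47  1.63  0.    1.05  0.96] F [ 0.68  0.23 -0.85]
[284, 112, 17, 31, 164] ymean -281.0 x [461.47 483.09] z lo [ 99.7  101.77 105.06]
```

View pics/s10.png

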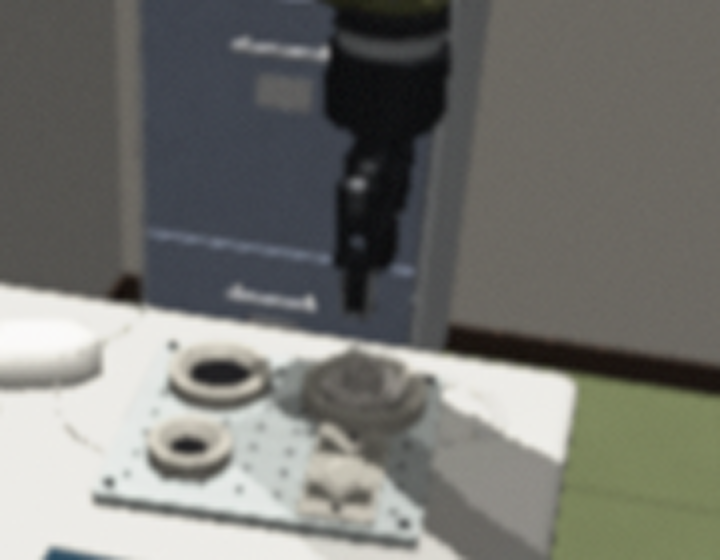

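Emit:
move_arm:
  rows:
    - {"x": 2,"y": 0,"z": -15,"rx": 0,"ry": 0,"rz": 0,"hand": 0.3}
    - {"x": 5,"y": 0,"z": -30,"rx": 0,"ry": 0,"rz": 0,"hand": 0.3}
    - {"x": 6,"y": 0,"z": -38,"rx": 0,"ry": 0,"rz": 0,"hand": 0.3}
    - {"x": 6,"y": 0,"z": -38,"rx": 0,"ry": 0,"rz": 0,"hand": 0.3}
    - {"x": 6,"y": 0,"z": -38,"rx": 0,"ry": 0,"rz": 0,"hand": 0.3}
    - {"x": 6,"y": 0,"z": -38,"rx": 0,"ry": 0,"rz": 0,"hand": 0.3}
    - {"x": 5,"y": 0,"z": -35,"rx": 0,"ry": 0,"rz": 0,"hand": 0.3}
    - {"x": 2,"y": 5,"z": -15,"rx": 0,"ry": 0,"rz": 0,"hand": 0.3}
    - {"x": 0,"y": 10,"z": 0,"rx": 0,"ry": 0,"rz": 0,"hand": 0.3}
    - {"x": 0,"y": 0,"z": 0,"rx": 0,"ry": 0,"rz": 0,"hand": 0.3}
    - {"x": 0,"y": 0,"z": 0,"rx": 0,"ry": 0,"rz": 0,"hand": 0.3}

```text
t: 10.75
position: [428.4, -35.5, 53.1]
orientation: [[-1.0, -0.015, -0.015], [0.015, 0.008, -1.0], [0.016, -1.0, -0.008]]
contact_force: [0.3, -0.3, 0.5]
grip_width: 59.7
```

Emit:
move_arm:
  rows:
    - {"x": -8,"y": 5,"z": 4,"rx": 0.3,"ry": 0,"rz": 0.8,"hand": 0.3}
    - {"x": -5,"y": 12,"z": 2,"rx": 0,"ry": 0,"rz": 0,"hand": 0.3}
    - {"x": 0,"y": 12,"z": 0,"rx": 0,"ry": 0,"rz": 0,"hand": 0.3}
    - {"x": 0,"y": 5,"z": 0,"rx": 0,"ry": 0,"rz": 0,"hand": 0.3}
    - {"x": 0,"y": 0,"z": 0,"rx": 0,"ry": 0,"rz": 0,"hand": 0.3}
    - {"x": 0,"y": 0,"z": 0,"rx": 0,"ry": 0,"rz": 0,"hand": 0.3}

```text
t: 11.35
position: [444.1, -46.3, 17.2]
orientation: [[-1.0, 0.003, -0.02], [0.02, 0.001, -1.0], [-0.003, -1.0, -0.001]]
contact_force: [0.0, -0.0, -0.4]
grip_width: 60.1
```

```bash
python3 -c "
from tip import *
tips('s11')
"
```

```text
t 11.35 tcp [444.13 -46.35  17.24] w 60.1 q [-0.19  0.36  1.97  0.    0.8   1.4 ] F [ 0.03 -0.03 -0.43]
[264, 201, 26, 43, 397] ymean -13.0 x [430.67 459.81] z lo [2.   3.65 4.19]
```

View pics/s11.png

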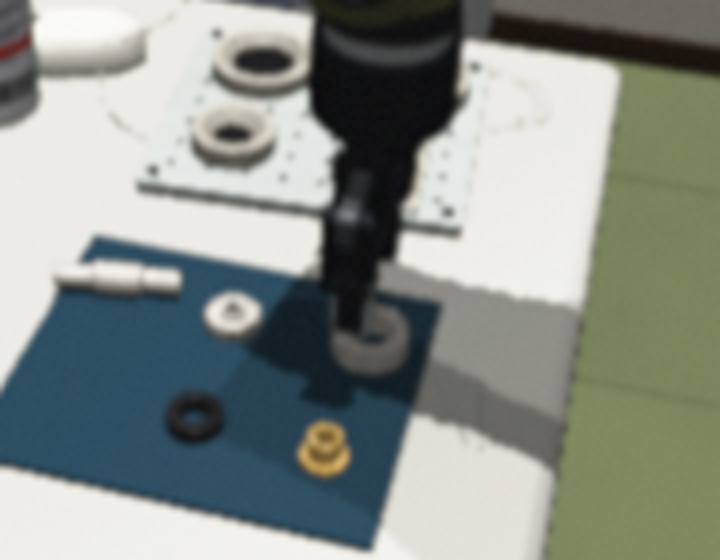

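Emit:
move_arm:
  rows:
    - {"x": 2.5,"y": 2,"z": -4,"rx": 0,"ry": 0,"rz": 0,"hand": 0.3}
    - {"x": 0,"y": 6,"z": -0.5,"rx": 0,"ry": 0,"rz": 0,"hand": 0.3}
    - {"x": 0,"y": 8,"z": 0,"rx": 0,"ry": 0,"rz": 0,"hand": 0.3}
    - {"x": 0,"y": 5,"z": 0,"rx": 0,"ry": 0,"rz": 0,"hand": 0.3}
    - {"x": 0,"y": 1,"z": 0,"rx": 0,"ry": 0,"rz": 0,"hand": 0.3}
    - {"x": 0,"y": 0,"z": 0,"rx": 0,"ry": 0,"rz": 0,"hand": 0.3}

```text
t: 12.0
position: [442.0, -41.3, -5.9]
orientation: [[-1.0, 0.005, -0.02], [0.02, 0.0, -1.0], [-0.005, -1.0, -0.0]]
contact_force: [0.3, -1.2, 0.3]
grip_width: 59.8
```

Emit:
move_arm:
  rows:
    - {"x": 0.7,"y": 3.7,"z": 0,"rx": 0,"ry": 0,"rz": 0,"hand": 0.3}
    - {"x": 0,"y": 0,"z": 0,"rx": 0,"ry": 0,"rz": 0,"hand": 0.7}
    - {"x": 0,"y": 0,"z": 0,"rx": 0,"ry": 0,"rz": 0,"hand": 0.7}
    - {"x": 0,"y": 0,"z": 0,"rx": 0,"ry": 0,"rz": 0,"hand": 0.7}
    - {"x": 0,"y": 0,"z": 0,"rx": 0,"ry": 0,"rz": 0,"hand": 0.7}
    - {"x": 0,"y": 0,"z": 0,"rx": 0,"ry": 0,"rz": 0,"hand": 0.7}

```text
t: 12.6
position: [441.7, -41.5, -9.0]
orientation: [[-1.0, 0.006, -0.02], [0.02, -0.0, -1.0], [-0.006, -1.0, -0.0]]
contact_force: [-0.5, 0.6, -0.5]
grip_width: 40.9
```

Emit:
move_arm:
  rows:
    - {"x": 0,"y": -10,"z": 0,"rx": 0,"ry": 0,"rz": -0.3,"hand": 0.7}
    - {"x": 0,"y": -20,"z": 0,"rx": 0,"ry": 0,"rz": 0,"hand": 0.7}
    - {"x": 0,"y": -20,"z": 0,"rx": 0,"ry": 0,"rz": 0,"hand": 0.7}
    - {"x": 0,"y": -10,"z": 0,"rx": 0,"ry": 0,"rz": 0,"hand": 0.7}
    - {"x": 0,"y": 0,"z": 0,"rx": 0,"ry": 0,"rz": 0,"hand": 0.7}

```text
t: 13.1
position: [441.4, -41.5, 54.8]
orientation: [[-1.0, -0.001, -0.02], [0.02, 0.0, -1.0], [0.001, -1.0, -0.0]]
contact_force: [-0.3, -0.0, -1.9]
grip_width: 41.4
```

```bash
python3 -c "
from tip import *
tips('s12')
"
```

```text
t 13.1 tcp [441.4  -41.45  54.77] w 41.4 q [-0.18  0.28  1.96 -0.    0.9   1.41] F [-0.29 -0.03 -1.9 ]
[271, 186, 19, 26, 191] ymean -10.7 x [430.02 450.39] z lo [72.76 78.78 83.5 ]
[266, 213, 25, 31, 455] ymean -38.9 x [425.55 457.54] z lo [1.75 3.24 3.72]
```

View pics/s12.png

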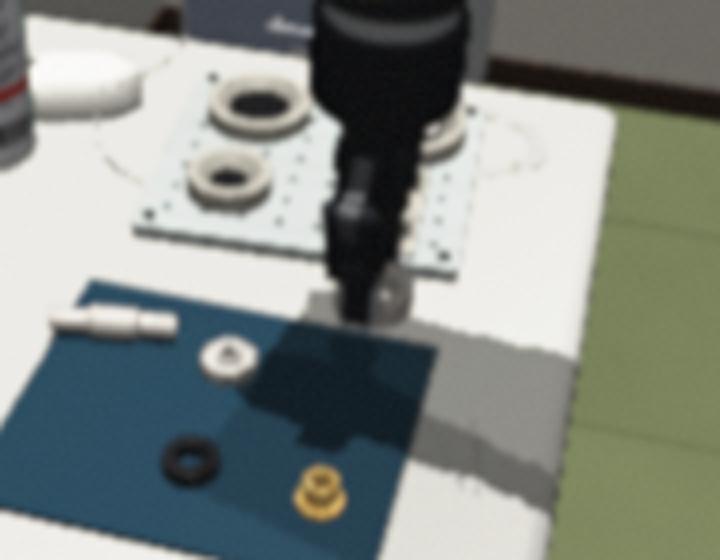

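```bash
python3 -c "
from h import *
f=load('s12.npz');P=cloud(f)
c=f['pixels'][175:225,255:305];cv2.imwrite('pics/s12z.png',cv2.resize(cv2.convertScaleAbs(c,alpha=1.6),None,fx=11,fy=11,interpolation=cv2.INTER_CUBIC))
for v in range(190,208,2): print(v,P[v,279:294:2].round(0).tolist())
"
```

```text
190 [[436.0, 20.0, 157.0], [432.0, 21.0, 158.0], [430.0, 7.0, 148.0], [430.0, -14.0, 133.0], [434.0, -64.0, 95.0], [430.0, -68.0, 94.0], [440.0, -171.0, 17.0], [436.0, -179.0, 12.0]]
192 [[436.0, 18.0, 151.0], [432.0, 18.0, 151.0], [431.0, 4.0, 141.0], [430.0, -17.0, 126.0], [433.0, -62.0, 92.0], [443.0, -162.0, 16.0], [438.0, -164.0, 15.0], [434.0, -169.0, 13.0]]
194 [[436.0, 16.0, 144.0], [433.0, 13.0, 143.0], [430.0, 5.0, 137.0], [430.0, -18.0, 120.0], [433.0, -65.0, 84.0], [442.0, -160.0, 12.0], [437.0, -161.0, 12.0], [432.0, -164.0, 11.0]]
196 [[438.0, 5.0, 130.0], [432.0, 15.0, 139.0], [431.0, 1.0, 129.0], [429.0, -13.0, 119.0], [432.0, -59.0, 84.0], [428.0, -61.0, 83.0], [436.0, -156.0, 9.0], [431.0, -156.0, 11.0]]
198 [[437.0, 9.0, 128.0], [432.0, 13.0, 133.0], [430.0, 4.0, 126.0], [435.0, -55.0, 80.0], [430.0, -54.0, 82.0], [426.0, -54.0, 83.0], [422.0, -54.0, 84.0], [431.0, -158.0, 3.0]]
200 [[436.0, 9.0, 124.0], [432.0, 9.0, 125.0], [433.0, -16.0, 105.0], [434.0, -55.0, 75.0], [430.0, -52.0, 78.0], [425.0, -47.0, 83.0], [421.0, -48.0, 84.0], [430.0, -153.0, 0.0]]
202 [[440.0, -11.0, 102.0], [435.0, -8.0, 106.0], [432.0, -14.0, 102.0], [434.0, -55.0, 70.0], [429.0, -51.0, 74.0], [424.0, -42.0, 82.0], [420.0, -44.0, 82.0], [428.0, -145.0, 1.0]]
204 [[439.0, -9.0, 99.0], [435.0, -9.0, 100.0], [432.0, -17.0, 94.0], [430.0, -31.0, 84.0], [426.0, -31.0, 84.0], [422.0, -34.0, 83.0], [418.0, -37.0, 82.0], [427.0, -138.0, 0.0]]
206 [[439.0, -9.0, 94.0], [435.0, -12.0, 92.0], [432.0, -16.0, 89.0], [429.0, -26.0, 83.0], [425.0, -26.0, 83.0], [421.0, -31.0, 81.0], [418.0, -37.0, 77.0], [425.0, -131.0, -1.0]]
```

View pics/s12z.png

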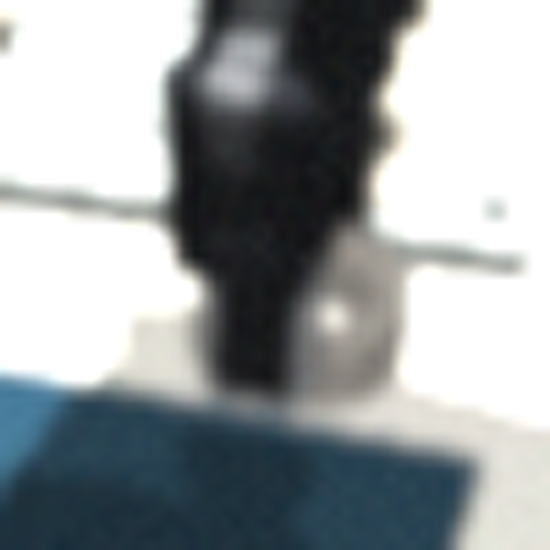

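Emit:
move_arm:
  rows:
    - {"x": -8,"y": -15,"z": 14,"rx": 0,"ry": 0,"rz": 0,"hand": 0.7}
    - {"x": -16,"y": -5,"z": 28,"rx": 0,"ry": 0,"rz": 0,"hand": 0.7}
    - {"x": -20,"y": 0,"z": 35,"rx": 0,"ry": 0,"rz": 0,"hand": 0.7}
    - {"x": -20,"y": 0,"z": 35,"rx": 0,"ry": 0,"rz": 0,"hand": 0.7}
    - {"x": -20,"y": 0,"z": 35,"rx": 0,"ry": 0,"rz": 0,"hand": 0.7}
    - {"x": -20,"y": 0,"z": 35,"rx": 0,"ry": 0,"rz": 0,"hand": 0.7}
    - {"x": -17,"y": 0,"z": 30,"rx": 0,"ry": 0,"rz": 0,"hand": 0.7}
    - {"x": -12,"y": 0,"z": 20,"rx": 0,"ry": 0,"rz": 0,"hand": 0.7}
    - {"x": -4,"y": 0,"z": 8,"rx": 0,"ry": 0,"rz": 0,"hand": 0.7}
    - {"x": 0,"y": 0,"z": 0,"rx": 0,"ry": 0,"rz": 0,"hand": 0.7}
    - {"x": 0,"y": 0,"z": 0,"rx": 0,"ry": 0,"rz": 0,"hand": 0.7}

```text
t: 14.25
position: [573.0, -291.0, 61.0]
orientation: [[-1.0, -0.017, -0.018], [0.018, 0.007, -1.0], [0.017, -1.0, -0.007]]
contact_force: [1.3, -0.2, -1.5]
grip_width: 40.9
```

Emit:
move_arm:
  rows:
    - {"x": -3,"y": 5,"z": 1,"rx": 0.4,"ry": 0,"rz": 1,"hand": 0.7}
    - {"x": 0,"y": 15,"z": 0,"rx": 0,"ry": 0,"rz": 0,"hand": 0.7}
    - {"x": 0,"y": 15,"z": 0,"rx": 0,"ry": 0,"rz": 0,"hand": 0.7}
    - {"x": 0,"y": 5,"z": 0,"rx": 0,"ry": 0,"rz": 0,"hand": 0.7}
    - {"x": 0,"y": 0,"z": 0,"rx": 0,"ry": 0,"rz": 0,"hand": 0.7}
    - {"x": 0,"y": 0,"z": 0,"rx": 0,"ry": 0,"rz": 0,"hand": 0.7}

```text
t: 14.85
position: [574.5, -287.6, 17.0]
orientation: [[-1.0, -0.003, -0.015], [0.015, 0.002, -1.0], [0.003, -1.0, -0.002]]
contact_force: [-0.1, -0.1, -1.0]
grip_width: 40.7
```

Emit:
move_arm:
  rows:
    - {"x": -1.5,"y": 0,"z": 5,"rx": 0,"ry": 0,"rz": 0,"hand": 0.7}
    - {"x": 0,"y": 3,"z": 0,"rx": 0,"ry": 0,"rz": 0,"hand": 0.7}
    - {"x": 0,"y": 4,"z": 0,"rx": 0,"ry": 0,"rz": 0,"hand": 0.7}
    - {"x": 0,"y": 2,"z": 0,"rx": 0,"ry": 0,"rz": 0,"hand": 0.7}
    - {"x": 0,"y": 0,"z": 0,"rx": 0,"ry": 0,"rz": 0,"hand": 0.7}

```text
t: 15.35
position: [576.6, -293.7, 8.6]
orientation: [[-1.0, -0.001, -0.015], [0.015, 0.001, -1.0], [0.001, -1.0, -0.001]]
contact_force: [0.0, 0.3, -0.3]
grip_width: 41.3
```

Emit:
move_arm:
  rows:
    - {"x": 0,"y": 1.5,"z": -1,"rx": 0,"ry": 0,"rz": 0,"hand": 0.7}
    - {"x": 0,"y": 0,"z": 0,"rx": 0,"ry": 0,"rz": 0,"hand": 0.7}
    - {"x": 0,"y": 0,"z": 0,"rx": 0,"ry": 0,"rz": 0,"hand": 0.7}

```text
t: 15.65
position: [577.1, -293.7, 8.5]
orientation: [[-1.0, 0.001, -0.016], [0.016, -0.002, -1.0], [-0.001, -1.0, 0.002]]
contact_force: [-0.8, 0.1, -0.9]
grip_width: 40.7
```

Emit:
move_arm:
  rows:
    - {"x": 0,"y": 2,"z": -1,"rx": 0,"ry": 0,"rz": 0,"hand": 0.7}
    - {"x": 0,"y": 1,"z": 0,"rx": 0,"ry": 0,"rz": 0,"hand": 0.7}
    - {"x": 0,"y": 0,"z": 0,"rx": 0,"ry": 0,"rz": 0,"hand": 0.7}

```text
t: 15.95
position: [577.7, -293.8, 8.3]
orientation: [[-1.0, 0.003, -0.016], [0.016, -0.004, -1.0], [-0.003, -1.0, 0.004]]
contact_force: [-0.7, 0.4, 0.1]
grip_width: 40.7
```

```bash
python3 -c "
from tip import *
tips('s13')
f=load('s13.npz');s=get_state()
u,v=[int(a) for a in proj(f,s['position'])]
c=f['pixels'][v-35:v+20,u-30:u+30];cv2.imwrite('pics/s13z.png',cv2.resize(cv2.convertScaleAbs(c,alpha=1.3),None,fx=10,fy=10,interpolation=cv2.INTER_CUBIC))
t=grab_frame('top');np.savez('t13.npz',**t)
u,v=[int(a) for a in proj(t,[574,-292,27])]
cv2.imwrite('pics/t13.png',cv2.resize(t['pixels'][v-40:v+40,u-50:u+50],None,fx=7,fy=7,interpolation=cv2.INTER_CUBIC))
"
```

```text
t 15.95 tcp [ 577.73 -293.8     8.3 ] w 40.7 q [-0.53  0.73  1.38 -0.    1.02  1.06] F [-0.75  0.42  0.08]
[244, 130, 18, 30, 194] ymean -276.1 x [565.75 586.43] z lo [18.22 23.54 31.07]
```

View pics/s13z.png

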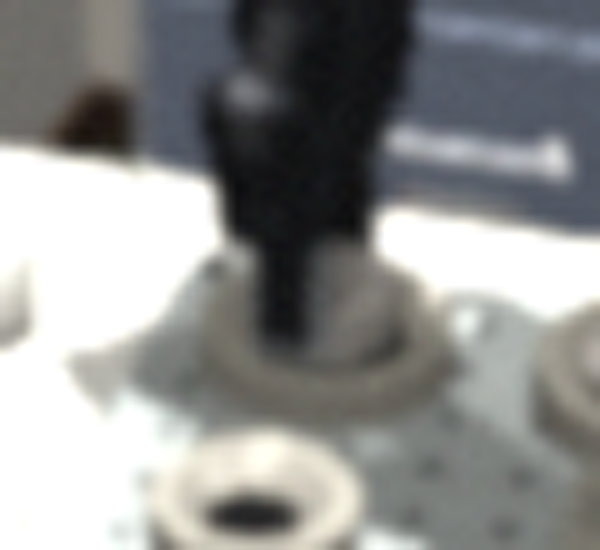

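View pics/t13.png

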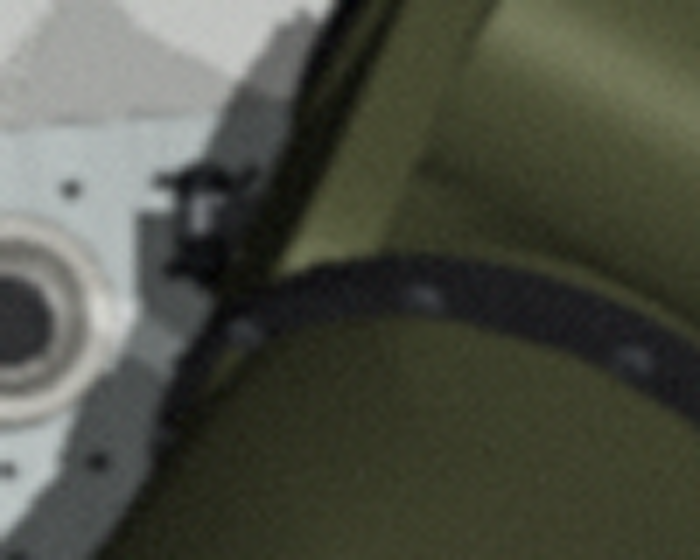

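Emit:
move_arm:
  rows:
    - {"x": 2,"y": 0,"z": 0,"rx": 0,"ry": 0,"rz": 0,"hand": 0.7}
    - {"x": 0,"y": 0,"z": 0,"rx": 0,"ry": 0,"rz": 0,"hand": 0.4}
    - {"x": 0,"y": 0,"z": 0,"rx": 0,"ry": 0,"rz": 0,"hand": 0.35}
    - {"x": 0,"y": 0,"z": 0,"rx": 0,"ry": 0,"rz": 0,"hand": 0.35}
    - {"x": 0,"y": 0,"z": 0,"rx": 0,"ry": 0,"rz": 0,"hand": 0.35}

```text
t: 16.55
position: [575.6, -293.2, 7.0]
orientation: [[-1.0, 0.003, -0.015], [0.015, -0.004, -1.0], [-0.003, -1.0, 0.004]]
contact_force: [0.2, 0.6, 0.3]
grip_width: 55.4
```

Emit:
move_arm:
  rows:
    - {"x": 0,"y": -10,"z": 0,"rx": 0,"ry": 0,"rz": -0.2,"hand": 0.35}
    - {"x": 0,"y": -25,"z": 0,"rx": 0,"ry": 0,"rz": 0,"hand": 0.4}
    - {"x": 5,"y": -25,"z": -12,"rx": 0,"ry": 0,"rz": 0,"hand": 0.5}
    - {"x": 10,"y": -5,"z": -28,"rx": 0,"ry": 0,"rz": 0,"hand": 0.5}
    - {"x": 15,"y": 0,"z": -38,"rx": 0,"ry": 0,"rz": 0,"hand": 0.5}
    - {"x": 15,"y": 0,"z": -38,"rx": 0,"ry": 0,"rz": 0,"hand": 0.5}
    - {"x": 15,"y": 0,"z": -38,"rx": 0,"ry": 0,"rz": 0,"hand": 0.5}
    - {"x": 15,"y": 0,"z": -38,"rx": 0,"ry": 0,"rz": 0,"hand": 0.5}
    - {"x": 15,"y": 0,"z": -38,"rx": 0,"ry": 0,"rz": 0,"hand": 0.5}
    - {"x": 15,"y": 0,"z": -38,"rx": 0,"ry": 0,"rz": 0,"hand": 0.5}
    - {"x": 12,"y": 0,"z": -30,"rx": 0,"ry": 0,"rz": 0,"hand": 0.5}
    - {"x": 4,"y": 0,"z": -10,"rx": 0,"ry": 0,"rz": 0,"hand": 0.5}
    - {"x": 0,"y": 0,"z": 0,"rx": 0,"ry": 0,"rz": 0,"hand": 0.5}
    - {"x": 0,"y": 0,"z": 0,"rx": 0,"ry": 0,"rz": 0,"hand": 0.5}

```text
t: 17.95
position: [457.0, 26.3, 82.2]
orientation: [[-1.0, 0.008, -0.017], [0.017, -0.006, -1.0], [-0.008, -1.0, 0.006]]
contact_force: [0.8, 0.2, -0.9]
grip_width: 42.9
```

```bash
python3 -c "
from tip import *
t=grab_frame('top');np.savez('t14.npz',**t);f=grab_frame('side');np.savez('s14.npz',**f)
u,v=[int(a) for a in proj(t,[520,-248,27])]
cv2.imwrite('pics/t14.png',cv2.resize(t['pixels'][v-65:v+65,u-65:u+65],None,fx=4.5,fy=4.5,interpolation=cv2.INTER_CUBIC))
u,v=[int(a) for a in proj(f,[520,-248,27])]
cv2.imwrite('pics/s14.png',cv2.resize(f['pixels'][v-40:v+40,u-55:u+55],None,fx=7,fy=7,interpolation=cv2.INTER_CUBIC))
P=cloud(t);z=cv2.medianBlur(P[...,2].astype(np.float32),3)
from m import fit
fit(t,'ring',348,154,23,30.5);fit(t,'flange',353,209,28,30.5)
fit(t,'rnest',348,154,23,21);fit(t,'fnest',353,209,28,21)
fit(t,'collar',171,190,12,9);fit(t,'gear',214,187,12,9);fit(t,'bush',169,228,11,9)
print(P[145:164:3,340:358:3,2].round(0))
print(get_state()['position'])
"
```

```text
ring px [349.88 153.39] zmed 35.1 xyz [ 573.52 -293.49   35.12] diam 43.1
flange px [355.38 208.04] zmed 40.7 xyz [ 471.   -298.54   40.72] diam 29.9
rnest px [347.79 153.93] zmed 27.9 xyz [ 573.48 -291.1    27.95] diam 73.4
fnest px [353.68 208.65] zmed 28.5 xyz [ 470.06 -298.15   28.55] diam 87.7
collar px [170.63 187.09] zmed 14.4 xyz [520.2   43.91  14.42] diam 23.1
gear px [213.97 186.61] zmed 15.1 xyz [518.98 -37.33  15.11] diam 31.1Traceback (most recent call last):
  File "<string>", line 12, in <module>
    fit(t,'collar',171,190,12,9);fit(t,'gear',214,187,12,9);fit(t,'bush',169,228,11,9)
                                                            ~~~^^^^^^^^^^^^^^^^^^^^^^^
  File "m.py", line 8, in fit
    c=max(c,key=cv2.contourArea)
ValueError: max() iterable argument is empty
```

View pics/t14.png

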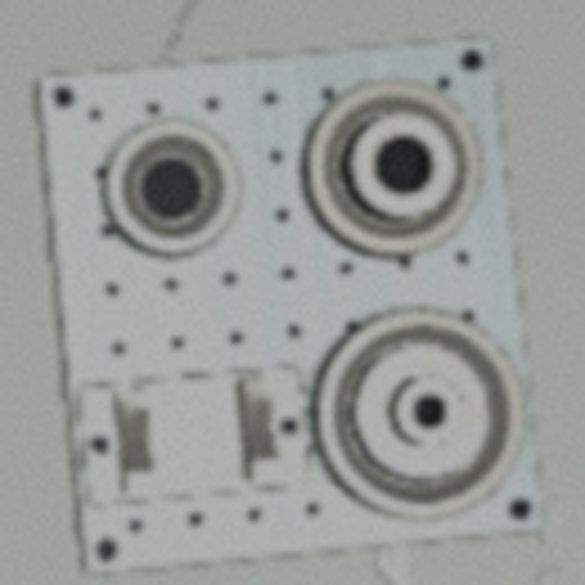

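View pics/s14.png

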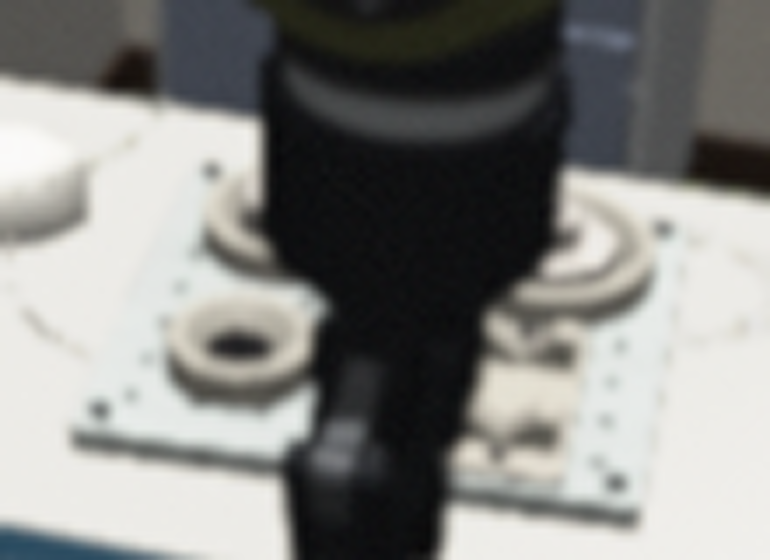

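Emit:
move_arm:
  rows:
    - {"x": 4,"y": 3,"z": -7,"rx": -0.3,"ry": 0,"rz": -0.5,"hand": 0.5}
    - {"x": 6,"y": 10,"z": -11,"rx": 0,"ry": 0,"rz": 0,"hand": 0.5}
    - {"x": 2,"y": 18,"z": -3,"rx": 0,"ry": 0,"rz": 0,"hand": 0.5}
    - {"x": 0,"y": 18,"z": 0,"rx": 0,"ry": 0,"rz": 0,"hand": 0.5}
    - {"x": 0,"y": 10,"z": 0,"rx": 0,"ry": 0,"rz": 0,"hand": 0.5}
    - {"x": 0,"y": 3,"z": 0,"rx": 0,"ry": 0,"rz": 0,"hand": 0.5}
    - {"x": 0,"y": 0,"z": 0,"rx": 0,"ry": 0,"rz": 0,"hand": 0.5}
    - {"x": 0,"y": 0,"z": 0,"rx": 0,"ry": 0,"rz": 0,"hand": 0.5}

```text
t: 18.85
position: [443.5, 48.1, 15.1]
orientation: [[-1.0, -0.004, -0.023], [0.023, 0.0, -1.0], [0.004, -1.0, 0.0]]
contact_force: [-0.5, 0.1, 0.2]
grip_width: 42.8
```

```bash
python3 -c "
from tip import *
tips('s15')
"
```

```text
t 18.85 tcp [443.52  48.08  15.11] w 42.8 q [0.03 0.37 1.97 0.   0.81 1.62] F [-0.47  0.06  0.24]
[254, 226, 29, 49, 631] ymean 62.6 x [427.5  457.85] z lo [-0.98  3.11  3.73]
```

View pics/s15.png

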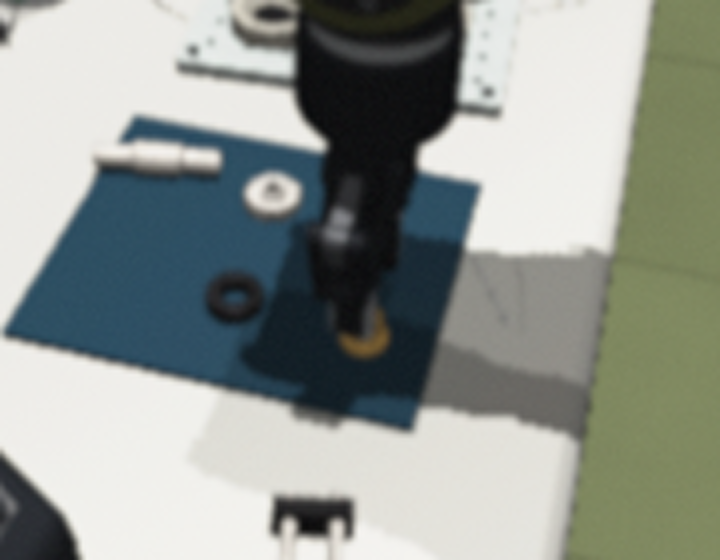

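Emit:
move_arm:
  rows:
    - {"x": -2,"y": 4,"z": 1,"rx": 0,"ry": 0,"rz": 0,"hand": 0.5}
    - {"x": 0,"y": 7,"z": 0,"rx": 0,"ry": 0,"rz": 0,"hand": 0.5}
    - {"x": 0,"y": 6,"z": 0,"rx": 0,"ry": 0,"rz": 0,"hand": 0.5}
    - {"x": 0,"y": 2,"z": 0,"rx": 0,"ry": 0,"rz": 0,"hand": 0.5}
    - {"x": 0,"y": 0,"z": 0,"rx": 0,"ry": 0,"rz": 0,"hand": 0.5}
    - {"x": 0,"y": 0,"z": 0,"rx": 0,"ry": 0,"rz": 0,"hand": 0.5}

```text
t: 19.5
position: [446.4, 46.8, -4.6]
orientation: [[-1.0, -0.002, -0.023], [0.023, 0.0, -1.0], [0.002, -1.0, -0.0]]
contact_force: [-0.5, 0.2, 0.7]
grip_width: 43.0
```

Emit:
move_arm:
  rows:
    - {"x": 0.5,"y": 1.5,"z": 0,"rx": 0,"ry": 0,"rz": 0,"hand": 0.5}
    - {"x": 0,"y": 0,"z": 0,"rx": 0,"ry": 0,"rz": 0,"hand": 0.85}
    - {"x": 0,"y": 0,"z": 0,"rx": 0,"ry": 0,"rz": 0,"hand": 0.9}
    - {"x": 0,"y": 0,"z": 0,"rx": 0,"ry": 0,"rz": 0,"hand": 0.9}
    - {"x": 0,"y": 0,"z": 0,"rx": 0,"ry": 0,"rz": 0,"hand": 0.9}
    - {"x": 0,"y": 0,"z": 0,"rx": 0,"ry": 0,"rz": 0,"hand": 0.9}
  squeeze: 40

```text
t: 20.1
position: [446.2, 46.8, -5.5]
orientation: [[-1.0, -0.001, -0.023], [0.023, 0.0, -1.0], [0.001, -1.0, -0.0]]
contact_force: [-0.2, -0.6, -1.7]
grip_width: 22.6
```

Emit:
move_arm:
  rows:
    - {"x": 0,"y": -10,"z": 0,"rx": 0,"ry": 0,"rz": 0,"hand": 0.9}
    - {"x": 0,"y": -20,"z": 0,"rx": 0,"ry": 0,"rz": 0,"hand": 0.9}
    - {"x": 0,"y": -25,"z": 0,"rx": 0,"ry": 0,"rz": 0,"hand": 0.9}
    - {"x": -8,"y": -20,"z": 14,"rx": 0,"ry": 0,"rz": 0,"hand": 0.9}
    - {"x": -15,"y": -5,"z": 28,"rx": 0,"ry": 0,"rz": 0,"hand": 0.9}
    - {"x": -19,"y": 0,"z": 35,"rx": 0,"ry": 0,"rz": 0,"hand": 0.9}
    - {"x": -19,"y": 0,"z": 35,"rx": 0,"ry": 0,"rz": 0,"hand": 0.9}
    - {"x": -19,"y": 0,"z": 35,"rx": 0,"ry": 0,"rz": 0,"hand": 0.9}
    - {"x": -19,"y": 0,"z": 35,"rx": 0,"ry": 0,"rz": 0,"hand": 0.9}
    - {"x": -15,"y": 0,"z": 28,"rx": 0,"ry": 0,"rz": 0,"hand": 0.9}
    - {"x": -8,"y": 0,"z": 16,"rx": 0,"ry": 0,"rz": 0,"hand": 0.9}
    - {"x": -2,"y": 0,"z": 8,"rx": 0,"ry": 0,"rz": 0,"hand": 0.9}
    - {"x": 0,"y": 0,"z": 0,"rx": 0,"ry": 0,"rz": 0,"hand": 0.9}
    - {"x": 0,"y": 0,"z": 0,"rx": 0,"ry": 0,"rz": 0,"hand": 0.9}

```text
t: 21.5
position: [568.6, -198.8, 87.2]
orientation: [[-1.0, 0.004, -0.021], [0.021, -0.002, -1.0], [-0.004, -1.0, 0.001]]
contact_force: [-0.5, -0.3, -1.3]
grip_width: 22.9
```

```bash
python3 -c "
from tip import *
tips('s16')
f=load('s16.npz');s=get_state()
u,v=[int(a) for a in proj(f,s['position']+[0,0,20])]
c=f['pixels'][v-30:v+30,u-35:u+35];cv2.imwrite('pics/s16z.png',cv2.resize(cv2.convertScaleAbs(c,alpha=1.2),None,fx=9,fy=9,interpolation=cv2.INTER_CUBIC))
"
```

```text
t 21.5 tcp [ 568.62 -198.79   87.18] w 22.9 q [-0.4   0.54  1.49  0.    1.1   1.19] F [-0.5  -0.32 -1.32]
[235, 116, 22, 34, 242] ymean -186.4 x [556.  575.9] z lo [107.68 111.79 115.81]
```

View pics/s16z.png

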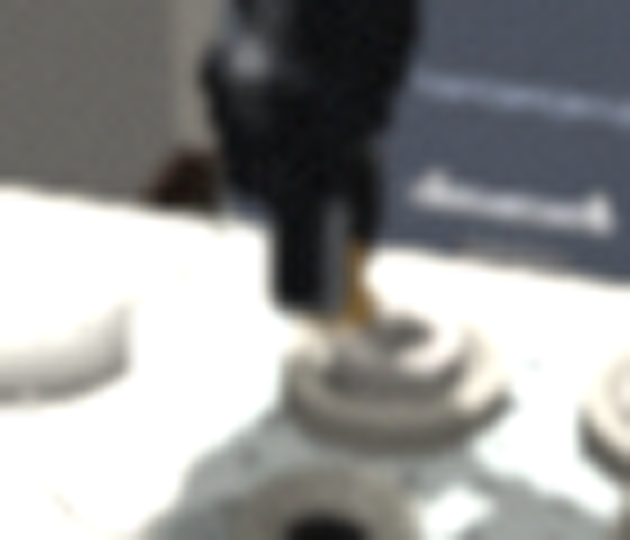

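Emit:
move_arm:
  rows:
    - {"x": -1,"y": 5,"z": -0.5,"rx": 0,"ry": 0,"rz": 0,"hand": 0.9}
    - {"x": 0,"y": 18,"z": 0,"rx": 0,"ry": 0,"rz": 0,"hand": 0.9}
    - {"x": 0,"y": 20,"z": 0,"rx": 0,"ry": 0,"rz": 0,"hand": 0.9}
    - {"x": 0,"y": 15,"z": 0,"rx": 0,"ry": 0,"rz": 0,"hand": 0.9}
    - {"x": 0,"y": 4,"z": 0,"rx": 0,"ry": 0,"rz": 0,"hand": 0.9}
    - {"x": 0,"y": 0,"z": 0,"rx": 0,"ry": 0,"rz": 0,"hand": 0.9}
    - {"x": 0,"y": 0,"z": 0,"rx": 0,"ry": 0,"rz": 0,"hand": 0.9}

```text
t: 22.25
position: [570.1, -194.0, 23.8]
orientation: [[-1.0, 0.005, -0.016], [0.016, -0.002, -1.0], [-0.005, -1.0, 0.002]]
contact_force: [-0.0, -0.8, -0.3]
grip_width: 22.5
```

Emit:
move_arm:
  rows:
    - {"x": 0,"y": 0,"z": 4.5,"rx": 0,"ry": 0,"rz": -0.3,"hand": 0.9}
    - {"x": 0,"y": 4,"z": 0,"rx": 0,"ry": 0,"rz": 0,"hand": 0.9}
    - {"x": 0,"y": 4,"z": 0,"rx": 0,"ry": 0,"rz": 0,"hand": 0.9}
    - {"x": 0,"y": 3,"z": 0,"rx": 0,"ry": 0,"rz": 0,"hand": 0.9}
    - {"x": 0,"y": 0,"z": 0,"rx": 0,"ry": 0,"rz": 0,"hand": 0.9}
    - {"x": 0,"y": 0,"z": 0,"rx": 0,"ry": 0,"rz": 0,"hand": 0.9}

```text
t: 22.85
position: [570.9, -199.5, 13.9]
orientation: [[-1.0, 0.002, -0.016], [0.016, -0.003, -1.0], [-0.002, -1.0, 0.003]]
contact_force: [0.5, 0.1, 0.6]
grip_width: 22.8
```

Emit:
move_arm:
  rows:
    - {"x": 0.8,"y": 2,"z": -1.2,"rx": 0,"ry": 0,"rz": 0,"hand": 0.9}
    - {"x": 0,"y": 1.5,"z": 0,"rx": 0,"ry": 0,"rz": 0,"hand": 0.9}
    - {"x": 0,"y": 0,"z": 0,"rx": 0,"ry": 0,"rz": 0,"hand": 0.9}
    - {"x": 0,"y": 0,"z": 0,"rx": 0,"ry": 0,"rz": 0,"hand": 0.9}

```text
t: 23.25
position: [570.3, -198.1, 10.6]
orientation: [[-1.0, 0.003, -0.016], [0.016, -0.003, -1.0], [-0.003, -1.0, 0.003]]
contact_force: [-1.7, 0.2, 1.6]
grip_width: 22.4
```

Emit:
move_arm:
  rows:
    - {"x": 0,"y": 0,"z": 0,"rx": 0,"ry": 0,"rz": 0,"hand": 0.65}
    - {"x": 0,"y": 0,"z": 0,"rx": 0,"ry": 0,"rz": 0,"hand": 0.55}
    - {"x": 0,"y": 0,"z": 0,"rx": 0,"ry": 0,"rz": 0,"hand": 0.55}
    - {"x": 0,"y": -10,"z": 0,"rx": 0,"ry": 0,"rz": 0,"hand": 0.55}
    - {"x": 0,"y": -25,"z": 0,"rx": 0,"ry": 0,"rz": 0,"hand": 0.55}
    - {"x": 0,"y": -30,"z": 0,"rx": 0,"ry": 0,"rz": 0,"hand": 0.55}
    - {"x": 0,"y": -10,"z": 0,"rx": 0,"ry": 0,"rz": 0,"hand": 0.55}
    - {"x": 0,"y": 0,"z": 0,"rx": 0,"ry": 0,"rz": 0,"hand": 0.55}

```text
t: 24.05
position: [569.9, -197.9, 89.6]
orientation: [[-1.0, 0.002, -0.016], [0.016, -0.003, -1.0], [-0.002, -1.0, 0.003]]
contact_force: [-0.2, -0.3, 0.0]
grip_width: 38.3
```

Emit:
move_arm:
  rows:
    - {"x": -2,"y": 0,"z": -15,"rx": 0,"ry": 0,"rz": 0,"hand": 0.5}
    - {"x": -5,"y": 0,"z": -30,"rx": 0,"ry": 0,"rz": 0,"hand": 0.5}
    - {"x": -5,"y": 0,"z": -35,"rx": 0,"ry": 0,"rz": 0,"hand": 0.5}
    - {"x": -5,"y": 0,"z": -35,"rx": 0,"ry": 0,"rz": 0,"hand": 0.5}
    - {"x": -4,"y": 0,"z": -25,"rx": 0,"ry": 0,"rz": 0,"hand": 0.5}
    - {"x": -2,"y": 5,"z": -8,"rx": 0,"ry": -6,"rz": 0,"hand": 0.5}
    - {"x": 0,"y": 10,"z": 0,"rx": 0,"ry": -6,"rz": 0,"hand": 0.5}
    - {"x": 0,"y": 10,"z": 0,"rx": 0,"ry": 0,"rz": 0,"hand": 0.5}
    - {"x": 0,"y": 0,"z": 0,"rx": 0,"ry": 0,"rz": 0,"hand": 0.5}
    - {"x": 0,"y": 0,"z": 0,"rx": 0,"ry": 0,"rz": 0,"hand": 0.5}

```text
t: 25.05
position: [591.2, -36.5, 52.6]
orientation: [[-0.981, -0.012, 0.195], [-0.195, 0.0, -0.981], [0.011, -1.0, -0.002]]
contact_force: [0.5, -0.2, 0.0]
grip_width: 42.2
```

```bash
python3 -c "
from tip import *
tips('s17')
t=grab_frame('top');np.savez('t17.npz',**t)
from m import fit
fit(t,'bush',299,158,10,29);fit(t,'bushnest',299,158,18,21);fit(t,'ring',350,154,20,30.5)
P=cloud(t);print(P[148:168:3,290:308:3,2].round(0))
cv2.imwrite('pics/t17.png',cv2.resize(t['pixels'][110:250,190:390],None,fx=4,fy=4,interpolation=cv2.INTER_CUBIC))
"
```

```text
t 25.05 tcp [591.22 -36.45  52.62] w 42.2 q [-0.12  0.57  1.53 -0.    1.05  1.25] F [ 0.51 -0.21  0.04]
[215, 175, 5, 13, 41] ymean -42.9 x [573.7  592.74] z lo [73.65 75.15 78.53]
[204, 184, 12, 17, 129] ymean 0.5 x [577.7  590.98] z lo [72.28 73.82 80.12]
[214, 201, 15, 6, 62] ymean -76.8 x [578.27 607.03] z lo [4.21 4.36 4.44]
[202, 212, 23, 20, 272] ymean -14.8 x [575.3  607.08] z lo [2.43 3.36 3.81]
bush px [299.42 157.6 ] zmed 36.6 xyz [ 567.62 -198.23   36.58] diam 18.4
bushnest px [298.66 158.34] zmed 28.1 xyz [ 567.27 -197.77   28.08] diam 56.5
ring px [349.9  153.31] zmed 35.1 xyz [ 573.66 -293.53   35.13] diam 42.9
[[30. 29. 28. 27. 28. 32.]
 [29. 24. 24. 21. 24. 27.]
 [27. 23. 27. 38. 38. 20.]
 [23. 25. 40. 22. 27. 28.]
 [21. 25. 39. 20. 37. 25.]
 [25. 23. 23. 25. 24. 24.]
 [29. 24. 20. 22. 22. 24.]]
```

View pics/s17.png

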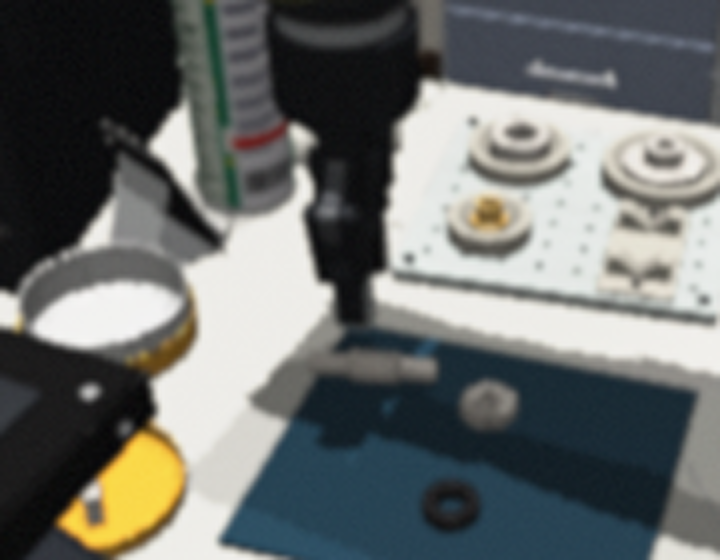

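View pics/t17.png

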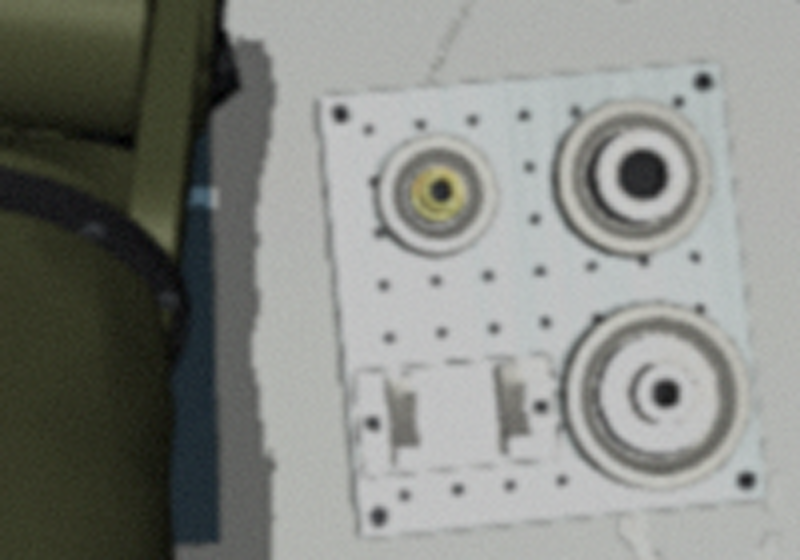

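Emit:
move_arm:
  rows:
    - {"x": -2,"y": 3,"z": 7,"rx": 0,"ry": 0,"rz": 0.6,"hand": 0.5}
    - {"x": 0,"y": 10,"z": 3,"rx": 0,"ry": 0,"rz": 0,"hand": 0.5}
    - {"x": 0,"y": 12,"z": 0,"rx": 0,"ry": 0,"rz": 0,"hand": 0.5}
    - {"x": 0,"y": 6,"z": 0,"rx": 0,"ry": 0,"rz": 0,"hand": 0.5}
    - {"x": 0,"y": 0,"z": 0,"rx": 0,"ry": 0,"rz": 0,"hand": 0.5}
    - {"x": 0,"y": 0,"z": 0,"rx": 0,"ry": 0,"rz": 0,"hand": 0.5}

```text
t: 25.75
position: [595.6, -48.0, 19.4]
orientation: [[-0.982, 0.001, 0.191], [-0.191, 0.002, -0.982], [-0.001, -1.0, -0.002]]
contact_force: [0.1, 1.1, -0.1]
grip_width: 42.6
```

```bash
python3 -c "
from tip import *
tips('s18')
f=load('s18.npz');s=get_state()
u,v=[int(a) for a in proj(f,s['position'])]
c=f['pixels'][v-30:v+30,u-35:u+35];cv2.imwrite('pics/s18z.png',cv2.resize(cv2.convertScaleAbs(c,alpha=1.2),None,fx=9,fy=9,interpolation=cv2.INTER_CUBIC))
"
```

```text
t 25.75 tcp [595.64 -48.02  19.38] w 42.6 q [-0.14  0.62  1.54  0.    0.98  1.23] F [ 0.08  1.15 -0.14]
[216, 185, 6, 11, 34] ymean -56.7 x [578.04 596.48] z lo [38.92 39.8  42.79]
[205, 193, 23, 16, 172] ymean -28.3 x [579.74 598.61] z lo [3.74 4.3  4.78]
[202, 212, 21, 17, 228] ymean -18.4 x [579.43 610.93] z lo [2.28 3.42 3.84]
```

View pics/s18z.png

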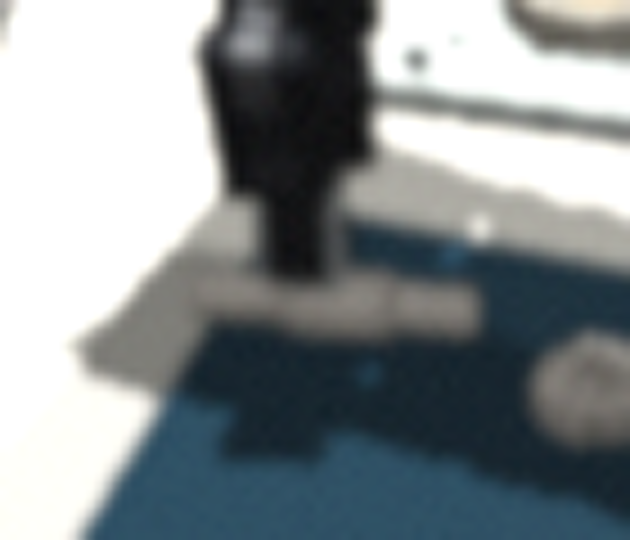

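Emit:
move_arm:
  rows:
    - {"x": 0,"y": 3,"z": -2,"rx": 0,"ry": 0,"rz": 0,"hand": 0.5}
    - {"x": 0,"y": 8,"z": 0,"rx": 0,"ry": 0,"rz": 0,"hand": 0.5}
    - {"x": 0,"y": 8,"z": 0,"rx": 0,"ry": 0,"rz": 0,"hand": 0.5}
    - {"x": 0,"y": 6,"z": 0,"rx": 0,"ry": 0,"rz": 0,"hand": 0.5}
    - {"x": 0,"y": 2,"z": 0,"rx": 0,"ry": 0,"rz": 0,"hand": 0.5}
    - {"x": 0,"y": 0,"z": 0,"rx": 0,"ry": 0,"rz": 0,"hand": 0.5}
    - {"x": 0,"y": 0,"z": 0,"rx": 0,"ry": 0,"rz": 0,"hand": 0.5}

```text
t: 26.5
position: [595.4, -45.5, -9.7]
orientation: [[-0.981, 0.001, 0.192], [-0.192, 0.002, -0.981], [-0.001, -1.0, -0.002]]
contact_force: [0.9, 0.4, -0.6]
grip_width: 42.6
```

Emit:
move_arm:
  rows:
    - {"x": 0,"y": 2.5,"z": 0,"rx": 0,"ry": 0,"rz": 0,"hand": 0.5}
    - {"x": 0,"y": 0,"z": 0,"rx": 0,"ry": 0,"rz": 0,"hand": 0.95}
    - {"x": 0,"y": 0,"z": 0,"rx": 0,"ry": 0,"rz": 0,"hand": 0.95}
    - {"x": 0,"y": 0,"z": 0,"rx": 0,"ry": 0,"rz": 0,"hand": 0.95}
    - {"x": 0,"y": 0,"z": 0,"rx": 0,"ry": 0,"rz": 0,"hand": 0.95}
    - {"x": 0,"y": 0,"z": 0,"rx": 0,"ry": 0,"rz": 0,"hand": 0.95}
  squeeze: 50

```text
t: 27.1
position: [595.9, -45.7, -11.5]
orientation: [[-0.981, 0.003, 0.192], [-0.192, 0.002, -0.981], [-0.003, -1.0, -0.001]]
contact_force: [0.8, 0.2, -0.4]
grip_width: 15.9
```

Emit:
move_arm:
  rows:
    - {"x": 0,"y": -10,"z": 0,"rx": 0,"ry": 0,"rz": 0,"hand": 0.95}
    - {"x": 0,"y": -20,"z": 0,"rx": 0,"ry": 0,"rz": 0,"hand": 0.95}
    - {"x": 0,"y": -25,"z": 0,"rx": 0,"ry": 0,"rz": 0,"hand": 0.95}
    - {"x": 10,"y": -25,"z": 8,"rx": 0,"ry": 0,"rz": 0,"hand": 0.95}
    - {"x": 22,"y": -5,"z": 18,"rx": 0,"ry": 0,"rz": 0,"hand": 0.95}
    - {"x": 28,"y": 0,"z": 24,"rx": 0,"ry": 0,"rz": 0,"hand": 0.95}
    - {"x": 28,"y": 0,"z": 24,"rx": 0,"ry": 0,"rz": 0,"hand": 0.95}
    - {"x": 28,"y": 0,"z": 24,"rx": 0,"ry": 0,"rz": 0,"hand": 0.95}
    - {"x": 24,"y": 0,"z": 18,"rx": 0,"ry": 0,"rz": 0,"hand": 0.95}
    - {"x": 10,"y": 0,"z": 8,"rx": 0,"ry": 0,"rz": 0,"hand": 0.95}
    - {"x": 0,"y": 0,"z": 0,"rx": 0,"ry": 0,"rz": 0,"hand": 0.95}
    - {"x": 0,"y": 0,"z": 0,"rx": 0,"ry": 0,"rz": 0,"hand": 0.95}

```text
t: 28.3
position: [469.4, -200.7, 84.0]
orientation: [[-0.981, 0.009, 0.194], [-0.194, -0.001, -0.981], [-0.009, -1.0, 0.003]]
contact_force: [-0.1, 0.3, -0.7]
grip_width: 16.0
```

Emit:
move_arm:
  rows:
    - {"x": 0,"y": 0,"z": 0,"rx": 0,"ry": -8,"rz": 0,"hand": 0.95}
    - {"x": 0,"y": 0,"z": 0,"rx": 0,"ry": -8,"rz": 0,"hand": 0.95}
    - {"x": 0,"y": 0,"z": 0,"rx": 0,"ry": -8,"rz": 0,"hand": 0.95}
    - {"x": 0,"y": 0,"z": 0,"rx": 0,"ry": -8,"rz": 0,"hand": 0.95}
    - {"x": 0,"y": 0,"z": 0,"rx": 0,"ry": -8,"rz": 0,"hand": 0.95}
    - {"x": 0,"y": 0,"z": 0,"rx": 0,"ry": -8,"rz": 0,"hand": 0.95}
    - {"x": 0,"y": 0,"z": 0,"rx": 0,"ry": -8,"rz": 0,"hand": 0.95}
    - {"x": 0,"y": 0,"z": 0,"rx": 0,"ry": -8,"rz": 0,"hand": 0.95}
    - {"x": 0,"y": 0,"z": 0,"rx": 0,"ry": -8,"rz": 0,"hand": 0.95}
    - {"x": 0,"y": 0,"z": 0,"rx": 0,"ry": 0,"rz": 0,"hand": 0.95}
    - {"x": 0,"y": 0,"z": 0,"rx": 0,"ry": 0,"rz": 0,"hand": 0.95}

```text
t: 29.4
position: [478.5, -189.8, 84.8]
orientation: [[-0.058, 0.011, 0.998], [-0.998, 0.0, -0.058], [-0.001, -1.0, 0.011]]
contact_force: [0.3, 0.1, -0.7]
grip_width: 16.1
```

Emit:
move_arm:
  rows:
    - {"x": 8,"y": 0,"z": -6,"rx": -0.6,"ry": -7,"rz": 0,"hand": 0.95}
    - {"x": 7,"y": 5,"z": -6,"rx": 0,"ry": 0,"rz": 0,"hand": 0.95}
    - {"x": 0,"y": 10,"z": 0,"rx": 0,"ry": 0,"rz": 0,"hand": 0.95}
    - {"x": 0,"y": 10,"z": 0,"rx": 0,"ry": 0,"rz": 0,"hand": 0.95}
    - {"x": 0,"y": 0,"z": 0,"rx": 0,"ry": 0,"rz": 0,"hand": 0.95}
    - {"x": 0,"y": 0,"z": 0,"rx": 0,"ry": 0,"rz": 0,"hand": 0.95}

```text
t: 30.0
position: [466.9, -203.6, 56.7]
orientation: [[0.047, -0.0, 0.999], [-0.999, 0.001, 0.047], [-0.001, -1.0, -0.0]]
contact_force: [-0.5, 0.4, -1.1]
grip_width: 16.3
```

```bash
python3 -c "
from tip import *
tips('s19')
f=load('s19.npz');s=get_state()
u,v=[int(a) for a in proj(f,s['position'])]
c=f['pixels'][v-35:v+35,u-40:u+40];cv2.imwrite('pics/s19z.png',cv2.resize(cv2.convertScaleAbs(c,alpha=1.1),None,fx=8,fy=8,interpolation=cv2.INTER_CUBIC))
"
```

```text
t 30.0 tcp [ 466.85 -203.6    56.68] w 16.3 q [-0.48  0.4   1.78  0.    0.95 -0.53] F [-0.45  0.41 -1.05]
[278, 140, 6, 23, 87] ymean -195.7 x [474.7  484.43] z lo [79.38 83.42 86.29]
[288, 144, 6, 20, 70] ymean -195.3 x [449.39 457.71] z lo [79.13 82.48 83.86]
```

View pics/s19z.png

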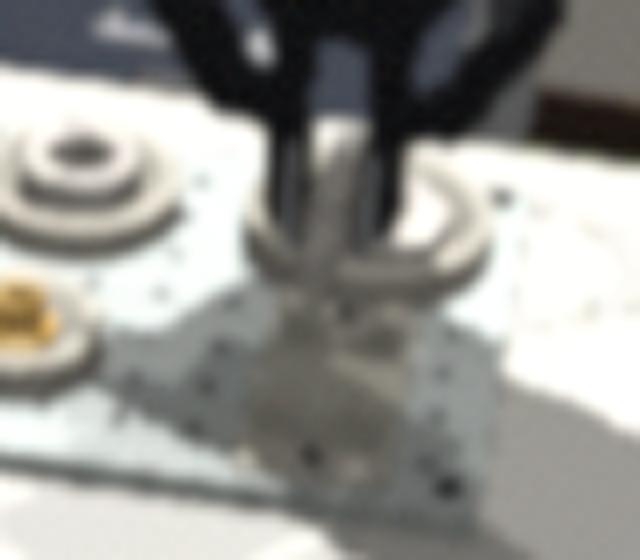

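```bash
python3 -c "
from h import *
for n in ('side0.npz','s19.npz'):
    f=load(n);P=cloud(f);z=P[...,2]
    for y0,y1 in((-186,-168),(-240,-222)):
        m=(z>26)&(z<40)&(abs(P[...,0]-465)<32)&(P[...,1]>y0)&(P[...,1]<y1)
        q=P[m];print(n,len(q),np.percentile(q[:,0],[3,50,97]),np.percentile(q[:,1],[5,50,95]),q[:,2].max())
f=load('s19.npz');P=cloud(f)
m=(P[...,2]>72)&(P[...,2]<96)&(abs(P[...,0]-466)<14)&(abs(P[...,1]+204)<60)&(f['pixels'].max(-1)>75)
q=P[m];print('shaft',len(q),q.min(0),q.max(0));
for a in range(-170,-250,-10):
    k=q[abs(q[:,1]-a)<5];
    if len(k):print(a,len(k),np.median(k,0))
"
```

```text
side0.npz 44 [441.09 467.98 480.44] [-185.13 -178.16 -173.17] 32.20546554227337
side0.npz 39 [443.97 474.29 484.24] [-236.79 -229.17 -223.84] 32.49724302673485
s19.npz 39 [440.43 470.34 480.61] [-184.04 -177.46 -172.78] 32.485860137099735
s19.npz 36 [444.49 472.92 484.19] [-237.53 -230.14 -224.53] 32.3046815240524
shaft 96 [ 454.2  -245.93   75.08] [ 479.48 -168.88   92.82]
-170 23 [ 465.27 -171.6    84.28]
-180 11 [ 465.03 -181.53   87.72]
-190 14 [ 465.79 -191.63   87.79]
-200 13 [ 466.72 -198.21   89.8 ]
-210 13 [ 467.63 -210.71   90.43]
-220 9 [ 468.64 -221.59   90.59]
-230 5 [ 468.43 -229.09   89.2 ]
-240 7 [ 469.79 -239.69   88.29]
```

Emit:
move_arm:
  rows:
    - {"x": -1,"y": 4,"z": -2.5,"rx": 0,"ry": -0.9,"rz": 0,"hand": 0.95}
    - {"x": 0,"y": 12,"z": 0,"rx": 0,"ry": 0,"rz": 0,"hand": 0.95}
    - {"x": 0,"y": 12,"z": 0,"rx": 0,"ry": 0,"rz": 0,"hand": 0.95}
    - {"x": 0,"y": 8,"z": 0,"rx": 0,"ry": 0,"rz": 0,"hand": 0.95}
    - {"x": 0,"y": 0,"z": 0,"rx": 0,"ry": 0,"rz": 0,"hand": 0.95}
    - {"x": 0,"y": 0,"z": 0,"rx": 0,"ry": 0,"rz": 0,"hand": 0.95}

```text
t: 30.65
position: [464.0, -202.3, 17.2]
orientation: [[0.064, -0.001, 0.998], [-0.998, 0.001, 0.064], [-0.001, -1.0, -0.001]]
contact_force: [0.3, -0.5, -1.1]
grip_width: 16.1
```

```bash
python3 -c "
from tip import *
tips('s20')
f=load('s20.npz');s=get_state()
u,v=[int(a) for a in proj(f,s['position'])]
c=f['pixels'][v-35:v+35,u-40:u+40];cv2.imwrite('pics/s20z.png',cv2.resize(cv2.convertScaleAbs(c,alpha=1.1),None,fx=8,fy=8,interpolation=cv2.INTER_CUBIC))
"
```

```text
t 30.65 tcp [ 464.02 -202.25   17.22] w 16.1 q [-0.48  0.47  1.81  0.    0.87 -0.55] F [ 0.29 -0.5  -1.15]
[278, 157, 5, 20, 81] ymean -193.5 x [471.57 481.63] z lo [38.06 42.03 45.83]
[287, 159, 7, 19, 71] ymean -196.3 x [446.47 455.97] z lo [15.11 20.75 40.75]
```

View pics/s20z.png

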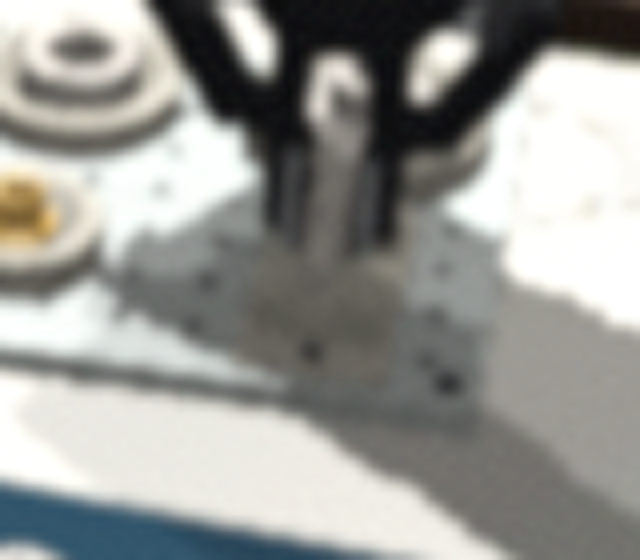

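Emit:
move_arm:
  rows:
    - {"x": 1.5,"y": 3,"z": 0,"rx": 0,"ry": 0,"rz": 0,"hand": 0.95}
    - {"x": 0,"y": 4,"z": 0,"rx": 0,"ry": 0,"rz": 0,"hand": 0.95}
    - {"x": 0,"y": 2,"z": 0,"rx": 0,"ry": 0,"rz": 0,"hand": 0.95}
    - {"x": 0,"y": 0,"z": 0,"rx": 0,"ry": 0,"rz": 0,"hand": 0.95}
    - {"x": 0,"y": 0,"z": 0,"rx": 0,"ry": 0,"rz": 0,"hand": 0.95}

```text
t: 31.2
position: [464.6, -204.2, 8.3]
orientation: [[0.064, 0.001, 0.998], [-0.998, 0.001, 0.064], [-0.001, -1.0, 0.001]]
contact_force: [-0.2, 0.2, -1.2]
grip_width: 16.2
```

Emit:
move_arm:
  rows:
    - {"x": 0,"y": 2,"z": 0,"rx": 0,"ry": 0,"rz": 0,"hand": 0.95}
    - {"x": 0,"y": 1,"z": 0,"rx": 0,"ry": 0,"rz": 0,"hand": 0.95}
    - {"x": 0,"y": 0,"z": 0,"rx": 0,"ry": 0,"rz": 0,"hand": 0.95}
    - {"x": 0,"y": 0,"z": 0,"rx": 0,"ry": 0,"rz": 0,"hand": 0.95}

```text
t: 31.6
position: [464.6, -204.3, 6.8]
orientation: [[0.064, 0.001, 0.998], [-0.998, 0.0, 0.064], [-0.0, -1.0, 0.001]]
contact_force: [-0.8, -0.4, -0.5]
grip_width: 15.6
```

Emit:
move_arm:
  rows:
    - {"x": 0,"y": 0.5,"z": 0,"rx": 0,"ry": 0,"rz": 0,"hand": 0.75}
    - {"x": 0,"y": 0,"z": 0,"rx": 0,"ry": 0,"rz": 0,"hand": 0.6}
    - {"x": 0,"y": 0,"z": 0,"rx": 0,"ry": 0,"rz": 0,"hand": 0.55}
    - {"x": 0,"y": 0,"z": 0,"rx": 0,"ry": 0,"rz": 0,"hand": 0.55}
    - {"x": 0,"y": -10,"z": 0,"rx": 0,"ry": 0,"rz": 0,"hand": 0.55}
    - {"x": 0,"y": -20,"z": 0,"rx": 0,"ry": 0,"rz": 0,"hand": 0.55}
    - {"x": 0,"y": -30,"z": 0,"rx": 0,"ry": 0,"rz": 0,"hand": 0.55}
    - {"x": 0,"y": -40,"z": 0,"rx": 0,"ry": 0,"rz": 0,"hand": 0.55}
    - {"x": 0,"y": -30,"z": 0,"rx": 0,"ry": 0,"rz": 0,"hand": 0.55}
    - {"x": -20,"y": 0,"z": 0,"rx": 0,"ry": 0,"rz": 0,"hand": 0.55}
    - {"x": -40,"y": 0,"z": 0,"rx": 0,"ry": 0,"rz": 0,"hand": 0.55}
    - {"x": -45,"y": 0,"z": 0,"rx": 0,"ry": 0,"rz": 0,"hand": 0.55}
    - {"x": -40,"y": 0,"z": 0,"rx": 0,"ry": 0,"rz": 0,"hand": 0.55}
    - {"x": -20,"y": 0,"z": 0,"rx": 0,"ry": 0,"rz": 0,"hand": 0.55}
    - {"x": 0,"y": 0,"z": 0,"rx": 0,"ry": 0,"rz": 0,"hand": 0.55}
    - {"x": 0,"y": 0,"z": 0,"rx": 0,"ry": 0,"rz": 0,"hand": 0.55}

```text
t: 33.2
position: [453.9, -34.7, 150.1]
orientation: [[0.062, 0.01, 0.998], [-0.998, -0.002, 0.062], [0.003, -1.0, 0.01]]
contact_force: [-0.7, -0.9, 0.2]
grip_width: 38.6
```

```bash
python3 -c "
from tip import *
t=grab_frame('top');np.savez('t21.npz',**t);f=grab_frame('side');np.savez('s21.npz',**f)
print(get_state()['position'],get_state()['joint_vel'])
cv2.imwrite('pics/t21.png',cv2.resize(t['pixels'][110:250,190:390],None,fx=4,fy=4,interpolation=cv2.INTER_CUBIC))
u,v=[int(a) for a in proj(f,[520,-248,27])]
cv2.imwrite('pics/s21.png',cv2.resize(f['pixels'][v-40:v+40,u-55:u+55],None,fx=7,fy=7,interpolation=cv2.INTER_CUBIC))
from m import fit
P=cloud(t);z=P[...,2]
for Q,n in((P,'top'),(cloud(f),'side')):
  for a in range(-165,-250,-10):
    k=(abs(Q[...,1]-a)<5)&(abs(Q[...,0]-465)<10)&(Q[...,2]>34)&(Q[...,2]<60)
    if k.sum()>3: print(n,a,k.sum(),np.median(Q[k],0),Q[k][:,2].max())
p,fl=fit(t,'shaft',302,213,25,36)
ys,xs=np.nonzero(fl);W=np.array([ray(t,a,c,37)[:2] for a,c in zip(xs,ys)])
print(cv2.minAreaRect(W.astype(np.float32)))
for a in((214,187),(172,190)): 
  try: fit(t,str(a),*a,12,9)
  except Exception as e: print(e)
"
```

```text
[453.98 -35.34 149.89] [-0.01  0.01 -0.   -0.   -0.    0.  ]
top -175 32 [ 461.68 -175.32   37.4 ] 40.095268102008504
top -185 32 [ 463.16 -184.51   37.53] 39.93763163833205
top -195 48 [ 462.95 -195.64   38.16] 41.67166195001255
top -205 50 [ 464.37 -204.79   40.  ] 45.106394710648715
top -215 54 [ 464.22 -215.37   39.63] 44.940285118652355
top -225 40 [ 465.65 -224.48   38.57] 42.57215747867406
top -235 34 [ 465.5  -234.94   37.82] 41.173698981609846
top -245 18 [ 467.08 -242.01   37.36] 40.56461459380466
side -175 11 [ 460.69 -175.06   35.97] 38.04949063241304
side -185 10 [ 460.74 -185.38   36.49] 39.46175968362161
side -195 14 [ 461.71 -196.57   36.97] 41.09837849145515
side -205 16 [ 463.76 -203.86   39.08] 41.53464391121804
side -215 14 [ 462.23 -215.87   38.21] 39.71394918413921
side -225 4 [ 463.35 -222.13   38.3 ] 38.69634658138409
shaft px [306.64 213.18] zmed 38.3 xyz [ 464.04 -208.04   38.34] diam 34.1
((464.2370910644531, -207.96743774414062), (16.71322250366211, 73.2906265258789), 3.110142230987549)
(214, 187) px [215.31 186.39] zmed 15.7 xyz [519.3  -39.9   15.66] diam 28.5
(172, 190) px [171.82 185.72] zmed 14.6 xyz [522.72  41.62  14.63] diam 20.1
```

View pics/t21.png

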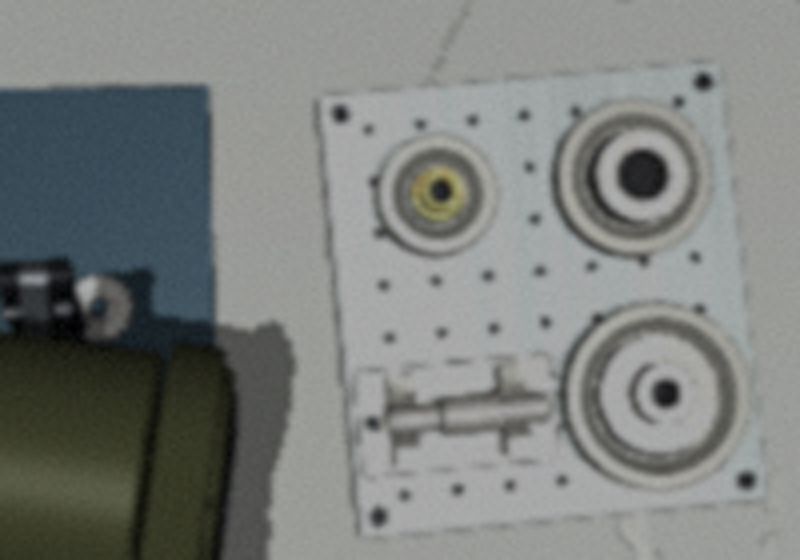

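View pics/s21.png

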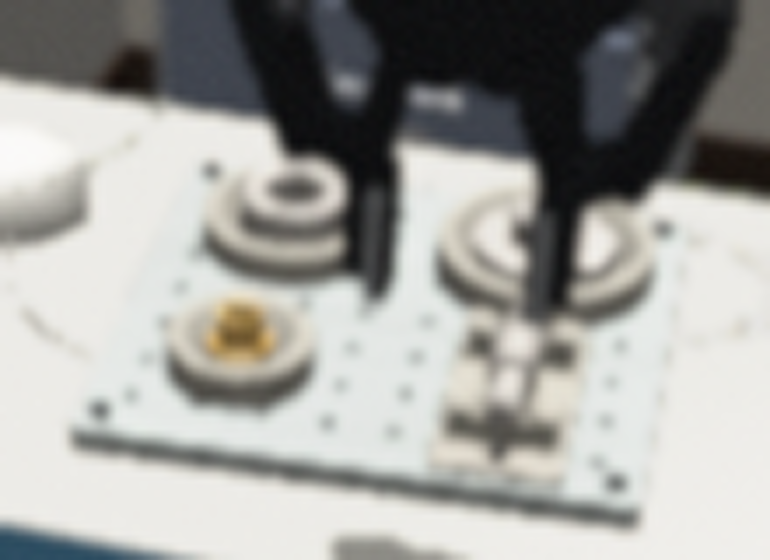

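```bash
python3 -c "
from h import *
for n in('t17.npz','t21.npz'):
    t=load(n);P=cloud(t)
    for nm,c,r0,r1,lo,hi in(('ring',(573.6,-293.5),13,20,31,39),('flange',(470.3,-298.8),18,26,24,34),('rim_r',(573.5,-291.1),32,35,23,32),('rim_f',(470,-298.2),38,42,23,32)):
        d=np.hypot(P[...,0]-c[0],P[...,1]-c[1]);m=(d>r0)&(d<r1)&(P[...,2]>lo)&(P[...,2]<hi);q=P[m]
        A=np.c_[q[:,:2]-c,np.ones(len(q))];s=np.linalg.lstsq(A,q[:,2],rcond=None)[0]
        print(n,nm,len(q),'tilt',s[:2].round(4),'z',s[2].round(2))
"
```

```text
t17.npz ring 202 tilt [-0.01 -0.  ] z 35.51
t17.npz flange 310 tilt [-0.   -0.01] z 28.66
t17.npz rim_r 170 tilt [-0.    0.01] z 28.47
t17.npz rim_f 270 tilt [ 0. -0.] z 29.23
t21.npz ring 194 tilt [0.02 0.01] z 35.47
t21.npz flange 311 tilt [-0.   -0.01] z 28.7
t21.npz rim_r 182 tilt [-0.   -0.01] z 28.45
t21.npz rim_f 273 tilt [ 0. -0.] z 29.41
```

```bash
python3 -c "
from station import *
print(finish_job())"
```

```text
the job is handed in; nothing more can be done
None
```

All four parts are in their nests and the job is handed in, at about 33 s of the 86 s allowed. `finish_job` gives no verdict, so the results below come from my own camera checks.

| Part | Height | Position | Tilt |
|---|---|---|---|
| Ring gauge | Top 7.0 mm above the cup rim, as it should be when seated | About 2.4 mm off centre (limit 6 mm) | Reads 0.02 rad or less |
| Flange | Hub top 40.7 mm against 40 mm expected; depth readings run about 1 mm high | Under about 1 mm off centre | About 0.01 rad |
| Bush | Top about 37 mm, as expected | About 0.6 mm off centre | Not measured; looked upright |
| Shaft | Top of the thick middle 39.5–40 mm against 39.7 mm expected, both ends level | About 3.7 mm lengthwise and 1 mm or less sideways | In line with the cradle |

**Gear and collar:** I never touched them. In the last pictures the arm partly hid both. An earlier clear view put the gear within 1 mm of its start. The collar was partly hidden in every later top view, but it looked in place from the side.

**Fingertip height:** The reported tool height disagreed with the cameras. `tips_ahead` (22 mm) puts the fingertips below the TCP. Both cameras showed them above it, by about 21 mm nearly shut and 34 mm fully open. I worked from the camera heights, and every grasp and seating agreed with them.

**Ring seating:** The ring stopped about 2 mm early against the side of its cup. I shifted it about 2 mm sideways and released it, and it dropped fully down.

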